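# Load and start the alarm test box

## Task

Clear the tester by pushing its spring-loaded slide fully home and letting it spring back; then move the bare channel bracket left in the test box to the black reject tray, and lay every finished alarm unit from the sheet flat on its plate in the box, so that nothing stands above the rim. Then close the lid completely, and only after that start the test by pushing the roller lever of the switch sideways until it trips, and let it spring back. Never trip that switch with the lid open, and leave the other things on the bench where they are.

Things in the scene. Friction and masses are not known exactly. Their poses are not given: they have to be found in the camera images.
- unit0_mid (a point): Finished alarm unit (all units are alike; two to four are present, the others are None). A flat metal mounting plate 80 x 50 x 3 mm with a black block 56 x 28 x 38 mm standing centred on it; 41 mm tall in all, about 140 g. This point is its centre, 20.5 mm above its underside; x runs along its 80 mm length, y across the 28 mm block, z up out of the plate. Starts flat, plate down, on a 2 mm thick white paper sheet on the robot's left; grip the block across its 28 mm width.
- unit1_mid (a point): Finished alarm unit (all units are alike; two to four are present, the others are None). A flat metal mounting plate 80 x 50 x 3 mm with a black block 56 x 28 x 38 mm standing centred on it; 41 mm tall in all, about 140 g. This point is its centre, 20.5 mm above its underside; x runs along its 80 mm length, y across the 28 mm block, z up out of the plate. Starts flat, plate down, on a 2 mm thick white paper sheet on the robot's left; grip the block across its 28 mm width.
- unit2_mid (a point): Finished alarm unit (all units are alike; two to four are present, the others are None). A flat metal mounting plate 80 x 50 x 3 mm with a black block 56 x 28 x 38 mm standing centred on it; 41 mm tall in all, about 140 g. This point is its centre, 20.5 mm above its underside; x runs along its 80 mm length, y across the 28 mm block, z up out of the plate. Starts flat, plate down, on a 2 mm thick white paper sheet on the robot's left; grip the block across its 28 mm width.
- unit3_mid (a point): Finished alarm unit (all units are alike; two to four are present, the others are None). A flat metal mounting plate 80 x 50 x 3 mm with a black block 56 x 28 x 38 mm standing centred on it; 41 mm tall in all, about 140 g. This point is its centre, 20.5 mm above its underside; x runs along its 80 mm length, y across the 28 mm block, z up out of the plate. Starts flat, plate down, on a 2 mm thick white paper sheet on the robot's left; grip the block across its 28 mm width.
- bracket_mid (a point): Bare bent-metal channel bracket left lying in the test box: 90 mm long (x), 40 mm wide (y), 34 mm tall, a 3 mm base with two 3 mm upright flanges along its long sides, open at the top and ends, about 120 g. This point is its centre, 17 mm above its underside; z up. It can be gripped across the outside of both flanges (40 mm).
- box: Grey test box fixed to the bench, 152 mm (x) x 302 mm (y) outside, 52 mm tall; walls and floor 6 mm, so inside it is 140 x 290 mm and 46 mm deep, undivided. Origin: centre of its underside; x points from its front side to the hinge side, z up.
- lid_edge (a point): Middle of the free edge of the test box's lid, on its outer face (the face that is on top when closed). The lid is a flat grey plate 152 x 302 x 6 mm, 350 g, hinged along the box's +x rim, with a 12 mm long, 90 mm wide, 6 mm thick dark lip carrying on beyond the middle of this edge; open, it reaches about 220 mm above the bench. z is the outward normal of the outer face, x points from this edge to the hinge, y along the edge.
- lid_hinge (a point): Hinge line of the lid: middle of the lid's underside at the box's +x rim, 52.5 mm above the box's underside. y runs along the hinge.
- lid (a joint): Lid angle in rad: 0 closed flat on the rim, 1.57 upright, 1.8 fully open (starts 1.58 to 1.75). The hinge is stiff: the lid stays where it is left, and about 3 to 5 N at its free edge moves it.
- tray: Black open reject tray fixed to the bench on the robot's right, 150 mm (x) x 125 mm (y) outside, 35 mm tall, walls and floor 4 mm. Origin: centre of its underside, z up.
- slide_base: Grey guide block of the clearing slide, fixed to the bench, 110 mm (x) x 60 mm (y) x 34 mm tall with aluminium side rails; origin at the centre of its underside. The tab is pushed along this block's +x axis (roughly away from the robot).
- slide_tab (a point): Middle of the near (-x) face of the clearing slide's upright black tab, 56 mm above the bench; it moves with the tab. The tab is 8 mm thick, 36 mm wide and reaches 70 mm above the bench; the rails beside it end 34 mm above the bench.
- slide (a joint): Travel of the clearing slide in m: 0 at rest, 0.036 fully home against its stop. A spring pushes it back when let go; it takes about 2 N to start and 7.5 N to hold home.
- switch_base: Body of the roller lever switch, an aluminium block 42 mm (x) x 44 mm (y) x 78 mm tall on a 70 x 60 x 6 mm foot, fixed to the bench on the robot's right. Origin: centre of its underside. The lever is pivoted on the block's -x face, 55 mm above the bench and 33 mm in front of the origin.
- roller_mid (a point): Centre of the black roller, 22 mm across and 14 mm wide, at the top of the switch's upright lever; 65 mm above the pivot, 120 mm above the bench at rest. The lever (6 x 12 mm bar) swings sideways, along the switch body's y, either way.
- roller (a joint): Lever angle in rad about the switch body's x axis: 0 upright, positive when the roller leans to the body's -y, negative to +y; trips beyond 0.5 rad either way, stops at 0.9. Springs back upright; about 3 N at the roller trips it.
- tweezers: Steel tweezers 120 mm long lying in front of the box; loose, not part of the job. Origin: underside, near its middle.
- screwbox: Clear open box of screws 100 x 80 x 35 mm; loose, not part of the job. Origin: underside, near its middle.
- flux: Small bottle 100 mm tall, behind the box; loose, not part of the job. Origin: underside, near its middle.
- spool: Small spool 40 mm tall, behind the box; loose, not part of the job. Origin: underside, near its middle.

How it is judged:
On the way, in this order (a step that is already met when the one before it is completed fails the run):
1. the clearing slide is pushed fully home (at least 33 of 36 mm) (value of joint slide above 0.033 m), for 0.1 s.
2. the slide is let go; every unit lies flat in the open box below the rim and the bracket lies in the tray (x of unit0_mid in the frame of box between -0.05 and 0.05 m and y of unit0_mid in the frame of box between -0.125 and 0.125 m and z of unit0_mid in the frame of box between 0.018 and 0.034 m and angle between each of unit0_mid, unit1_mid, unit2_mid, unit3_mid's own z axis and vertical below 0.17 rad and x of unit1_mid in the frame of box between -0.05 and 0.05 m and y of unit1_mid in the frame of box between -0.125 and 0.125 m and z of unit1_mid in the frame of box between 0.018 and 0.034 m and x of unit2_mid in the frame of box between -0.05 and 0.05 m and y of unit2_mid in the frame of box between -0.125 and 0.125 m and z of unit2_mid in the frame of box between 0.018 and 0.034 m and x of unit3_mid in the frame of box between -0.05 and 0.05 m and y of unit3_mid in the frame of box between -0.125 and 0.125 m and z of unit3_mid in the frame of box between 0.018 and 0.034 m and x of bracket_mid in the frame of tray between -0.065 and 0.065 m and y of bracket_mid in the frame of tray between -0.052 and 0.052 m and z of bracket_mid in the frame of tray between 0.008 and 0.04 m and value of joint lid above 0.7 rad and value of joint slide below 0.008 m), for 0.3 s.
3. the lid is closed (value of joint lid below 0.05 rad), for 0.2 s.
4. the roller lever is tripped (beyond 0.5 rad either way) ((value of joint roller above 0.5 rad or value of joint roller below -0.5 rad)), for 0.05 s.
At the end, for the whole second after the job is handed in: Every unit present lies inside the box on its plate (tilt under 0.17 rad, centre 18 to 34 mm above the box's underside), the bracket lies in the reject tray, the lid is closed (under 0.05 rad), the slide and the roller lever have sprung back (under 8 mm, under 0.15 rad), and all is at rest (x of unit0_mid in the frame of box between -0.05 and 0.05 m and y of unit0_mid in the frame of box between -0.125 and 0.125 m and z of unit0_mid in the frame of box between 0.018 and 0.034 m and angle between each of unit0_mid, unit1_mid, unit2_mid, unit3_mid's own z axis and vertical below 0.17 rad and x of unit1_mid in the frame of box between -0.05 and 0.05 m and y of unit1_mid in the frame of box between -0.125 and 0.125 m and z of unit1_mid in the frame of box between 0.018 and 0.034 m and x of unit2_mid in the frame of box between -0.05 and 0.05 m and y of unit2_mid in the frame of box between -0.125 and 0.125 m and z of unit2_mid in the frame of box between 0.018 and 0.034 m and x of unit3_mid in the frame of box between -0.05 and 0.05 m and y of unit3_mid in the frame of box between -0.125 and 0.125 m and z of unit3_mid in the frame of box between 0.018 and 0.034 m and x of bracket_mid in the frame of tray between -0.065 and 0.065 m and y of bracket_mid in the frame of tray between -0.052 and 0.052 m and z of bracket_mid in the frame of tray between 0.008 and 0.04 m and value of joint lid below 0.05 rad and value of joint slide below 0.008 m and value of joint roller between -0.15 and 0.15 rad and linear speed of each of unit0, unit1, unit2, unit3, bracket below 0.02 m/s); the robot touches nothing.
It fails at once if the switch is tripped while the lid is open (value of joint lid above 0.1 rad and (value of joint roller above 0.5 rad or value of joint roller below -0.5 rad)).
It fails at once if a bystander is moved more than 5 cm (distance of any of tweezers, screwbox, flux, spool from where it was at the start of the episode above 0.05 m).
Of unit0, unit1, unit2, unit3 only 2 to 4 are there at a start; the rules pass over those that are not, and their reading is None.
At some moment in a run one of unit0, unit1, unit2, unit3, bracket may be knocked a few centimetres aside while the robot is not near it.
It also fails if it takes over 210 s, if anything falls off the work surface, if the arm or the gripper's body presses on something with over 40 N, if the wrist force passes 120 N, or if a joint passes its speed limit or range.

## Robot

A 7-joint arm with a two-finger parallel gripper is mounted at the origin on the work surface. World frame = base frame: x ahead of the robot, y to its left, z up, the work surface at z = 0. Lengths are in m, angles in rad, forces in N, time in s.
With the tool pointing down it reaches from about 0.425 to 0.875 m from the base axis. Payload 4.7 kg.
Tool frame: the origin (TCP) lies on the mounting face of the last link; the fingertips stand 182 mm ahead of it and the grasp point (between the pads) lies 164 mm ahead of it; y points along the fingers, x is the direction in which the jaws open and shut, and the axes are right-handed (so a half turn about y gives the same grasp; the last joint's range is limited). The gripper opens to 87 mm and grips with 3 to 60 N. Pads are 19 mm wide; open, the fingers measure 117 mm over their backs; the gripper's body (75 mm by 190 mm) begins 51 mm behind the grasp point.
Start: joints at [1.162, 0.321, -0.07, 1.45, 0.023, 1.371, -0.057], TCP at [0.267, -0.593, 0.405] pointing down, gripper open.
Joint ranges: [-2.86, 2.86], [-0.3, 2.09], [-1.38, 1.24], [0.06, 2.45], [-1.56, 4.7], [0.09, 2.05], [-2.69, 2.69]. Speed limits (rad/s): [2.57, 2.57, 3.14, 3.14, 3.14, 3.14, 3.14].

## Interface

Orientations are given as a 3x3 rotation matrix whose columns are the frame's x, y, z axes.
In Python, from station import * gives the robot as it stands.
- The arm moves only by the shell command python3 -m pendant 'ROWS' [FORCE]. ROWS is JSON, one flat list of numbers, 7 for each row, row after row: the shift along the tool's x, y, z in mm, then the turn, a rotation vector about the tool's x, y, z in rad, then the opening, from -1 (shut) to 1 (fully open). In form: [dx, dy, dz, rx, ry, rz, jaw, dx, dy, dz, rx, ry, rz, jaw, ...]. A call has 1 to 5 rows; each row shifts and turns the pose as measured when the row begins, along the tool's axes as they then stand; what a row does not reach is not made up. A row lasts 1/10 s, in which the tool goes at most 50 mm and 8.59 degrees, less where a joint would pass 70% of its speed; a pose out of reach is approached as far as the arm can. A call with a gripper value outside its range is refused whole. The fingers move at their own pace and stop on an object; FORCE is the grip in N (left out, the last holds). Time passes only in rows, so rows that do not move let the fingers close. It gives the time, the measured TCP pose, the force and the opening at its end, in the units of the state.
- observe(): the state, without advancing time (a new reading comes with each control period).
- snapshot(name): name is "side" or "top" or "wrist"; returns a dict with "image" (384x512x3 uint8, red, green, blue), "K" (3x3 intrinsics, pixels), "eye" and "orientation" of the camera in the world. Camera axes: x right, y down, z forward; pixel columns grow to the right and rows downward; lengths in m; the calibration is good to about 2 mm. A picture is of the moment at which its call begins. There is no depth.
- job_done(): hands the job in, once; it reports no verdict.
The state is a dict: "t": time; "qpos": joint angles; "qvel": joint speeds; "tau": joint torques, N m; "eef_pos": TCP position; "eef_rot": TCP orientation; "force": force on the tool from outside, world axes, zero at the start; "ft_torque": the same for the moment, N m; "grip_width": finger opening in m.
Only numpy, scipy, OpenCV 4.12 (cv2) and the standard library are available. Lean on these libraries where they do the work, as an engineer would, in place of code of your own. Each camera call takes 0.05 s, during which the arm holds its last target. There are 200 camera calls.

## Working session

There is one attempt and no reset: what is moved stays moved. The work goes in short steps, Python scripts to look and compute and a shell command to move; the robot and the scene stay as the last step left them, time stands still between calls to the robot, and variables do not carry over. Pictures are saved under pics/ and viewed, about 12 in all and at most 16, crops included, and the job is handed in when it is done.

```bash
ls; mkdir -p pics; python3 - <<'E'
from station import *
import cv2
s=observe();print({k:(v.tolist() if hasattr(v,'tolist') else v) for k,v in s.items()})
for n in("side","top"):
    d=snapshot(n);cv2.imwrite(f"pics/{n}0.png",d["image"][:,:,::-1]);print(n,d["K"],d["eye"],d["orientation"])
E
```

```text
pics
{'t': 0.0, 'qpos': [1.1621143967542855, 0.32181969866641363, -0.07008256832548104, 1.4516752934863495, 0.022629421375261718, 1.3708100980852158, -0.05687250783076413], 'qvel': [0.00018794056686595277, 0.0007277169727630127, 0.00030363491191034606, 0.0003577736858225301, 0.00037579047787811813, -0.0011252616615296648, -0.001249742195772251], 'tau': [0.0004922341940982733, -49.12899971008301, -0.4035424254834652, -31.252591609954834, -0.0638807681389153, 0.043952419655397534, 0.0001843790732891648], 'eef_pos': [0.266573102381237, -0.592593517348243, 0.4036631770875685], 'eef_rot': [[0.4103545898042052, -0.0009057799073060657, 0.9119255946563743], [-0.9119240206480288, 0.001699212772814641, 0.41035556928240413], [-0.001921247447803836, -0.9999981461176376, -0.0001287226945143244]], 'force': [0.28417987637138187, 0.44300148742510603, 0.2994036382583462], 'ft_torque': [0.02034809807503983, 0.030805383360728474, -0.019445475313856864], 'grip_width': 0.0867598229277428}
side [[414.65425681   0.         253.17875663]
 [  0.         414.65425681 191.05105158]
 [  0.           0.           1.        ]] [ 0.33394446 -0.62510015  0.9398985 ] [[ 0.95143318 -0.2304086   0.20417339]
 [-0.30756452 -0.74022969  0.597883  ]
 [ 0.01337782 -0.63164222 -0.7751446 ]]
top [[383.51834735   0.         258.86001193]
 [  0.         383.51834735 190.06775163]
 [  0.           0.           1.        ]] [0.40223103 0.04292952 1.38965198] [[ 0.00281468 -0.99256873  0.12165276]
 [-0.99994829 -0.00398245 -0.0093571 ]
 [ 0.00977204 -0.12162013 -0.99252861]]
```

View pics/top0.png

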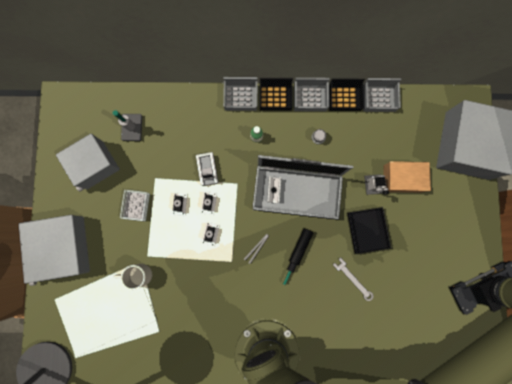

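View pics/side0.png

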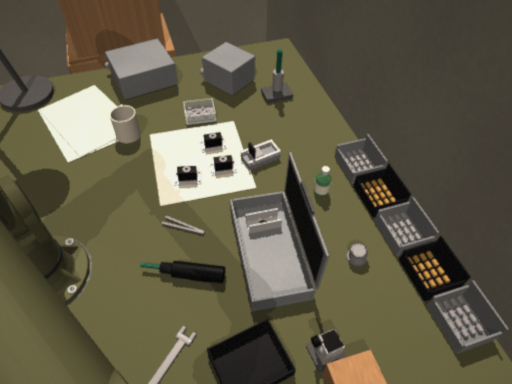

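```bash
cat > h.py <<'E'
import numpy as np, cv2, sys
from station import *
def cam(n):
    return snapshot(n)
def ray(d,u,v,z):
    K,e,R=map(np.array,(d["K"],d["eye"],d["orientation"]))
    r=R@np.linalg.solve(K,[u,v,1.]); return e+r*(z-e[2])/r[2]
def proj(d,p):
    K,e,R=map(np.array,(d["K"],d["eye"],d["orientation"]))
    q=K@(R.T@(np.array(p)-e)); return q[:2]/q[2]
def crop(d,name,x0,x1,y0,y1,s):
    cv2.imwrite("pics/"+name,cv2.resize(d["image"][y0:y1,x0:x1,::-1],None,fx=s,fy=s,interpolation=cv2.INTER_CUBIC))
E
python3 - <<'E'
from h import *
import pickle
t=cam("top");s=cam("side");pickle.dump((t,s),open("c0.pkl","wb"))
crop(t,"t1.png",145,275,115,275,3.7);
crop(t,"t2.png",240,440,145,265,4)
crop(s,"s1.png",210,410,150,384,2.5)
E
```

```text
(no output)
```

View pics/t1.png

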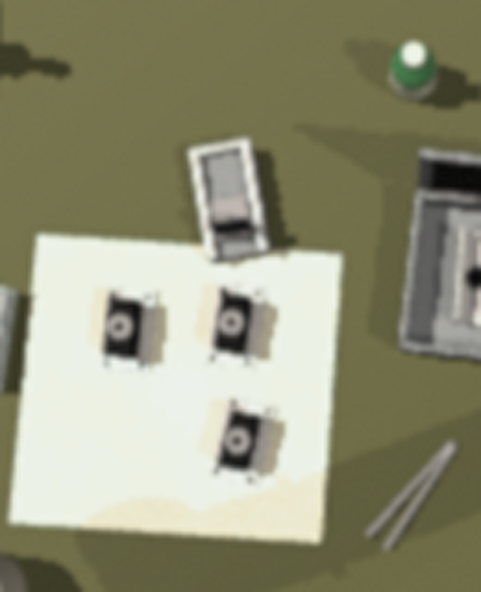

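View pics/t2.png

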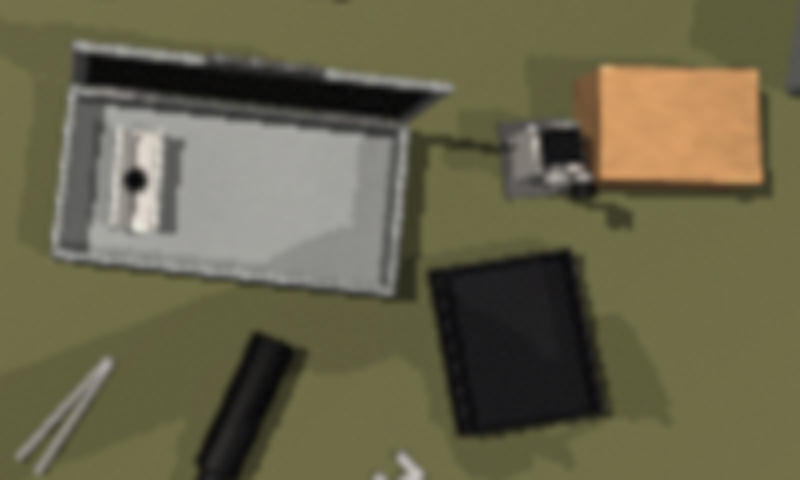

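View pics/s1.png

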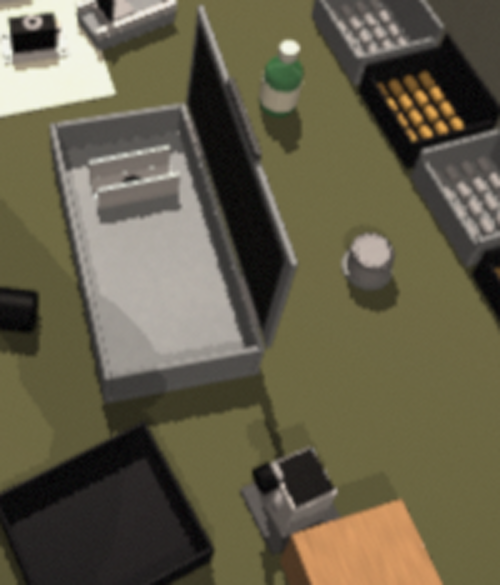

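```bash
cat >> h.py <<'E'
def ang(v): return np.degrees(np.arctan2(v[1],v[0]))
E
python3 - <<'E'
from h import *
import pickle
np.set_printoptions(precision=4,suppress=True)
t,s=pickle.load(open("c0.pkl","rb"))
T2=lambda u,v,z:ray(t,240+u/4-.4,145+v/4-.4,z)
T1=lambda u,v,z:ray(t,145+u/3.7-.4,115+v/3.7-.4,z)
S1=lambda u,v,z:ray(s,210+u/2.5-.3,150+v/2.5-.3,z)
b=[T2(*p,.052) for p in((57,258),(393,295),(408,130),(75,90))]
print("box",np.mean(b,0),ang(b[0]-b[1])-90,ang(b[3]-b[0]),[np.linalg.norm(b[i]-b[i-1]) for i in range(4)])
b=[S1(*p,.052) for p in((53,124),(107,383),(260,352),(184,107))]
print("boxS",np.mean(b,0),[np.linalg.norm(b[i]-b[i-1]) for i in range(4)],ang(b[0]-b[1])-90)
b=[T2(*p,.035) for p in((430,270),(572,250),(608,412),(460,435))]
print("tray",np.mean(b,0),ang(b[1]-b[2]),[np.linalg.norm(b[i]-b[i-1]) for i in range(4)])
b=[T1(*p,.034) for p in((188,150),(250,140),(270,250),(210,259))]
print("slide",np.mean(b,0),ang(b[0]-b[3]),ang(b[1]-b[2]),[np.linalg.norm(b[i]-b[i-1]) for i in range(4)])
print("tab top", T1(233,225,.07),[T1(*p,.07) for p in((214,224),(252,224),(214,234),(254,237))])
print("bracket top",[T2(*p,.04) for p in((112,127),(120,127),(112,230),(132,232),(157,232),(165,132))],"hole",T2(135,180,.009))
print("brS flange ends",[S1(*p,.04) for p in((90,163),(170,148),(97,190),(180,177))])
print("switch roller",T2(572,172,.13),S1(266,472,.12), "block top",T2(560,143,.078),[S1(*p,.078) for p in((273,466),(308,450),(333,484),(295,505))])
print("wood base/left",T2(575,80,0),T2(577,145,0),"top z.06",T2(598,66,.06),T2(603,183,.06))
print("lidtop",T2(78,43,.215),T2(450,88,.215))
# units
im=t["image"].astype(int).max(2)
m=((im<70)*255).astype(np.uint8); m[:, :150]=0;m[:,240:]=0;m[:185]=0;m[260:]=0
m=cv2.morphologyEx(m,cv2.MORPH_CLOSE,np.ones((5,5),np.uint8))
for c in cv2.findContours(m,0,2)[0]:
    if cv2.contourArea(c)>30:
        r=cv2.minAreaRect(c);bp=[ray(t,*p,.043) for p in cv2.boxPoints(r)]
        e=[bp[1]-bp[0],bp[2]-bp[1]];e.sort(key=np.linalg.norm);
        print("unit",r,np.mean(bp,0),[np.linalg.norm(x) for x in e],ang(e[1]))
for p in((120,326),(231,322),(238,440)):print("ring",T1(*p,.043))
E
```

```text
box [ 0.5572 -0.1069  0.052 ] -6.090741634416716 -5.854858301288969 [np.float64(0.1497236873392134), np.float64(0.2949117632371647), np.float64(0.1466360210751398), np.float64(0.29652581932663713)]
boxS [ 0.5557 -0.1087  0.052 ] [np.float64(0.1458093491316748), np.float64(0.3029943959189883), np.float64(0.14509674282076024), np.float64(0.2968352819837254)] -6.690420042734971
tray [ 0.4284 -0.3583  0.035 ] 10.539616995148126 [np.float64(0.14598962692766762), np.float64(0.12808745416618597), np.float64(0.1446376835244009), np.float64(0.13215710241885278)]
slide [0.6454 0.2175 0.034 ] 12.457946344591223 11.08299134213799 [np.float64(0.10938335168442341), np.float64(0.06086867150530131), np.float64(0.1100756746103768), np.float64(0.0582681762180026)]
tab top [0.6146 0.209  0.07  ] [array([0.6155, 0.2269, 0.07  ]), array([0.6157, 0.1912, 0.07  ]), array([0.606 , 0.2267, 0.07  ]), array([0.6033, 0.1891, 0.07  ])]
bracket top [array([ 0.617 , -0.0008,  0.04  ]), array([ 0.617 , -0.0079,  0.04  ]), array([ 0.525 , -0.0008,  0.04  ]), array([ 0.5232, -0.0185,  0.04  ]), array([ 0.5233, -0.040
[... 492 characters left out ...]
d base/left [ 0.6691 -0.4296  0.    ] [ 0.6085 -0.4292  0.    ] top z.06 [ 0.6703 -0.4301  0.06  ] [ 0.5661 -0.4304  0.06  ]
lidtop [0.6554 0.0314 0.215 ] [ 0.6211 -0.2586  0.215 ]
unit ((178.33169555664062, 203.18319702148438), (7.8607940673828125, 13.83101749420166), 5.710592269897461) [0.5198 0.3132 0.043 ] [np.float64(0.0277111638611671), np.float64(0.048682250523449884)] -3.9982641578534386
unit ((208.15383911132812, 202.2307891845703), (7.060181140899658, 13.728129386901855), 11.309932708740234) [0.5235 0.2086 0.043 ] [np.float64(0.024948895601602586), np.float64(0.04835175142547549)] -10.14213421426145
ring [0.5214 0.3178 0.043 ]
ring [0.5256 0.2126 0.043 ]
ring [0.414  0.2038 0.043 ]
```

```bash
cat >> h.py <<'E'
np.set_printoptions(precision=4,suppress=True)
def pose():
    o=observe();R=np.array(o["eef_rot"]);p=np.array(o["eef_pos"])
    return p,R,o
def plan(*wps,step=40,maxrot=.13):
    """wps: (x,y,tipz,heading deg) ; prints rows for each wp (no jaw)"""
    p,R,o=pose()
    print("t %.2f tip"%o["t"],p+R[:,1]*.182,"head %.1f"%ang(R[:,2]),"grip %.4f"%o["grip_width"],"F",np.array(o["force"]))
    for x,y,z,h in wps:
        h=np.radians(h);zz=np.array([np.cos(h),np.sin(h),0]);yy=np.array([0,0,-1.]);Rt=np.c_[np.cross(yy,zz),yy,zz]
        pt=np.array([x,y,z+.182])
        w=cv2.Rodrigues(R.T@Rt)[0].ravel()
        n=max(int(np.ceil(np.linalg.norm(pt-p)*1000/step)),int(np.ceil(np.linalg.norm(w)/maxrot)),1)
        dp=(pt-p)/n; out=[]
        for i in range(n):
            out.append(np.r_[np.round(R.T@dp*1000,0 if np.linalg.norm(dp)>.004 else 1),np.round(w/n,2)]); R=R@cv2.Rodrigues(w/n)[0]
        p=pt;R=Rt
        print((x,y,z),n,"rows:");[print("  ",r.tolist()) for r in out]
E
python3 - <<'E'
from h import *
import pickle
t,s=pickle.load(open("c0.pkl","rb"))
print("spool",ray(t,319,137,.04),"flux",ray(t,257,131,.1))
plan((.46,-.1,.2,0),(.565,.197,.12,11.8))
E
```

```text
spool [ 0.7617 -0.1865  0.04  ] flux [0.7658 0.0378 0.1   ]
t 0.20 tip [ 0.2665 -0.5925  0.2221] head 24.2 grip 0.0870 F [-1.1171 -0.4427 -0.0418]
(0.46, -0.1, 0.2) 14 rows:
   [-26.0, 2.0, 27.0, 0.0, 0.03, -0.0]
   [-27.0, 2.0, 26.0, 0.0, 0.03, -0.0]
   [-28.0, 2.0, 25.0, 0.0, 0.03, -0.0]
   [-29.0, 2.0, 25.0, 0.0, 0.03, -0.0]
   [-29.0, 2.0, 24.0, 0.0, 0.03, -0.0]
   [-30.0, 2.0, 23.0, 0.0, 0.03, -0.0]
   [-31.0, 2.0, 22.0, 0.0, 0.03, -0.0]
   [-32.0, 2.0, 21.0, 0.0, 0.03, -0.0]
   [-32.0, 2.0, 20.0, 0.0, 0.03, -0.0]
   [-33.0, 2.0, 19.0, 0.0, 0.03, -0.0]
   [-33.0, 2.0, 18.0, 0.0, 0.03, -0.0]
   [-34.0, 2.0, 17.0, 0.0, 0.03, -0.0]
   [-34.0, 2.0, 16.0, 0.0, 0.03, -0.0]
   [-35.0, 2.0, 15.0, 0.0, 0.03, -0.0]
(0.565, 0.197, 0.12) 9 rows:
   [-33.0, 9.0, 12.0, 0.0, -0.02, 0.0]
   [-33.0, 9.0, 12.0, 0.0, -0.02, 0.0]
   [-32.0, 9.0, 13.0, 0.0, -0.02, 0.0]
   [-32.0, 9.0, 14.0, 0.0, -0.02, 0.0]
   [-32.0, 9.0, 15.0, 0.0, -0.02, 0.0]
   [-31.0, 9.0, 15.0, 0.0, -0.02, 0.0]
   [-31.0, 9.0, 16.0, 0.0, -0.02, 0.0]
   [-31.0, 9.0, 17.0, 0.0, -0.02, 0.0]
   [-30.0, 9.0, 17.0, 0.0, -0.02, 0.0]
```

```bash
python3 -m pendant '[-26,2,27,0,0.03,0,-1,-27,2,26,0,0.03,0,-1,-28,2,25,0,0.03,0,-1,-29,2,25,0,0.03,0,-1,-29,2,24,0,0.03,0,-1]' 20
python3 -m pendant '[-30,2,23,0,0.03,0,-1,-31,2,22,0,0.03,0,-1,-32,2,21,0,0.03,0,-1,-32,2,20,0,0.03,0,-1,-33,2,19,0,0.03,0,-1]' 
python3 -m pendant '[-33,2,18,0,0.03,0,-1,-34,2,17,0,0.03,0,-1,-34,2,16,0,0.03,0,-1,-35,2,15,0,0.03,0,-1]' 
python3 - <<'E'
from h import *
plan((.565,.197,.12,11.8),(.565,.197,.046,11.8),(.578,.2,.046,11.8),(.633,.211,.046,11.8))
E
```

```text
t: 0.7
eef_pos: [0.3344, -0.4174, 0.3911]
eef_rot: [[0.252, -0.004, 0.968], [-0.968, 0.0, 0.252], [-0.001, -1.0, -0.004]]
force: [0.6, -0.3, -0.1]
grip_width: 0.0547
t: 1.2
eef_pos: [0.4088, -0.2339, 0.3802]
eef_rot: [[0.098, -0.004, 0.995], [-0.995, -0.001, 0.098], [0.0, -1.0, -0.004]]
force: [0.2, -0.4, 0.2]
grip_width: 0.0147
t: 1.6
eef_pos: [0.4687, -0.0882, 0.3718]
eef_rot: [[-0.028, -0.003, 1.0], [-1.0, -0.002, -0.028], [0.003, -1.0, -0.003]]
force: [0.3, 0.6, 0.7]
grip_width: 0.0004
t 1.60 tip [ 0.4681 -0.0886  0.1898] head -1.6 grip 0.0004 F [0.3396 0.5806 0.6832]
(0.565, 0.197, 0.12) 8 rows:
   [-36.0, 9.0, 11.0, 0.0, -0.03, 0.0]
   [-36.0, 9.0, 12.0, 0.0, -0.03, 0.0]
   [-35.0, 9.0, 13.0, 0.0, -0.03, 0.0]
   [-35.0, 9.0, 14.0, 0.0, -0.03, 0.0]
   [-34.0, 9.0, 15.0, 0.0, -0.03, 0.0]
   [-34.0, 9.0, 16.0, 0.0, -0.03, 0.0]
   [-33.0, 9.0, 17.0, 0.0, -0.03, 0.0]
   [-33.0, 9.0, 18.0, 0.0, -0.03, 0.0]
(0.565, 0.197, 0.046) 2 rows:
   [0.0, 37.0, 0.0, 0.0, 0.0, 0.0]
   [0.0, 37.0, 0.0, 0.0, 0.0, 0.0]
(0.578, 0.2, 0.046) 1 rows:
   [-0.0, 0.0, 13.0, 0.0, 0.0, 0.0]
(0.633, 0.211, 0.046) 2 rows:
   [0.0, 0.0, 28.0, 0.0, 0.0, 0.0]
   [0.0, 0.0, 28.0, 0.0, 0.0, 0.0]
```

```bash
python3 -m pendant '[-36,9,11,0,-0.03,0,-1,-36,9,12,0,-0.03,0,-1,-35,9,13,0,-0.03,0,-1,-35,9,14,0,-0.03,0,-1]'  >/dev/null
python3 -m pendant '[-34,9,15,0,-0.03,0,-1,-34,9,16,0,-0.03,0,-1,-33,9,17,0,-0.03,0,-1,-30,9,17,0,-0.03,0,-1,0,0,0,0,0,0,-1]' >/dev/null
python3 - <<'E'
from h import *
plan((.565,.197,.046,11.8))
E
```

```text
t 2.50 tip [0.5639 0.2101 0.1141] head 13.0 grip 0.0002 F [ 0.2897  0.6771 -0.2113]
(0.565, 0.197, 0.046) 2 rows:
   [7.0, 34.0, -1.0, 0.0, 0.01, 0.0]
   [7.0, 34.0, -1.0, 0.0, 0.01, 0.0]
```

Descend, then creep forward until contact.

```bash
python3 -m pendant '[6,30,0,0,0.01,0,-1,6,30,0,0,0.01,0,-1,0,7,0,0,0,0,-1,0,0,0,0,0,0,-1]' | grep -v rot
for i in 1; do python3 -m pendant '[0,0,10,0,0,0,-1,0,0,10,0,0,0,-1]'| grep -v rot; done
python3 -m pendant '[0,0,8,0,0,0,-1,0,0,8,0,0,0,-1]'| grep -v rot
python3 -m pendant '[0,0,8,0,0,0,-1,0,0,8,0,0,0,-1]'| grep -v rot
python3 -c "
from h import *
plan((.565,.197,.046,11.8))"
```

```text
t: 2.9
eef_pos: [0.5668, 0.199, 0.2278]
force: [0.7, -0.1, 1.2]
grip_width: 0.0002
t: 3.1
eef_pos: [0.5874, 0.2029, 0.2301]
force: [0.9, -0.4, 0.1]
grip_width: 0.0006
t: 3.3
eef_pos: [0.6053, 0.2065, 0.232]
force: [-3.9, -0.4, -2.0]
grip_width: 0.0007
t: 3.5
eef_pos: [0.6213, 0.2098, 0.232]
force: [-6.2, -2.4, 2.0]
grip_width: 0.0001
t 3.50 tip [0.6212 0.2093 0.05  ] head 11.8 grip 0.0001 F [-6.1894 -2.3862  1.9872]
(0.565, 0.197, 0.046) 2 rows:
   [0.0, 2.0, -29.0, 0.0, -0.0, 0.0]
   [0.0, 2.0, -29.0, 0.0, -0.0, 0.0]
```

```bash
for k in 1 ; do
python3 -m pendant '[0,0,6,0,0,0,-1]'| grep -v rot
python3 -m pendant '[0,0,6,0,0,0,-1]'| grep -v rot
python3 -m pendant '[0,0,4,0,0,0,-1]'| grep -v rot
python3 -m pendant '[0,0,4,0,0,0,-1,0,0,0,0,0,0,-1]'| grep -v rot; done
```

```text
t: 3.6
eef_pos: [0.6273, 0.211, 0.232]
force: [-6.3, -1.7, 3.0]
grip_width: 0.0008
t: 3.7
eef_pos: [0.633, 0.2123, 0.232]
force: [-7.2, -2.0, 5.3]
grip_width: 0.0002
t: 3.8
eef_pos: [0.6367, 0.2131, 0.232]
force: [-6.5, -3.3, 4.3]
grip_width: 0.0009
t: 4.0
eef_pos: [0.638, 0.2139, 0.2321]
force: [-6.9, -3.1, 4.7]
grip_width: 0.0005
```

```bash

python3 -m pendant '[0,0,6,0,0,0,-1]'| grep -v rot
python3 -m pendant '[0,0,6,0,0,0,-1,0,0,6,0,0,0,-1,0,0,6,0,0,0,-1]'| grep -v rot
```

```text
t: 4.1
eef_pos: [0.6414, 0.2149, 0.232]
force: [-22.1, -7.0, 16.1]
grip_width: 0.0004
t: 4.4
eef_pos: [0.6483, 0.218, 0.2319]
force: [-19.7, -7.4, 12.5]
grip_width: 0.0005
```

```bash
python3 - <<'E'
from h import *
s=cam("side");t=cam("top")
a=cv2.resize(s["image"][120:200,190:310,::-1],None,fx=4,fy=4,interpolation=2)
b=cv2.resize(t["image"][130:210,170:250,::-1],None,fx=4,fy=4,interpolation=2)
cv2.imwrite("pics/sl.png",np.hstack([a,b]))
plan((.565,.197,.046,11.8))
E
```

```text
t 4.50 tip [0.6348 0.2117 0.0505] head 11.9 grip 0.0003 F [-19.5646  -6.9916  14.5986]
(0.565, 0.197, 0.046) 3 rows:
   [1.0, 4.0, -28.0, 0.03, 0.0, 0.01]
   [1.0, 3.0, -29.0, 0.03, 0.0, 0.01]
   [1.0, 2.0, -29.0, 0.03, 0.0, 0.01]
```

View pics/sl.png

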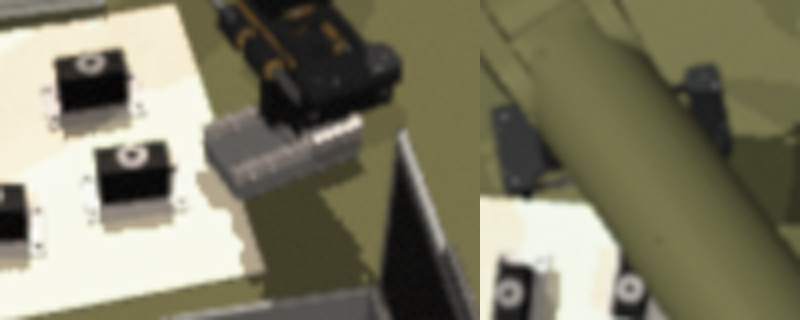

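```bash
python3 -m pendant '[1,3,-28,0.03,0,0.01,-1,1,3,-29,0.03,0,0.01,-1,0,0,-20,0.03,0,0,-1]'|grep -v rot
python3 -m pendant '[0,-40,0,0,0,0,-1,0,-40,0,0,0,0,-1,0,-40,0,0,0,0,-1]'|grep -v rot
python3 - <<'E'
from h import *
# bracket c (.569,-.025); above it
plan((.45,.05,.16,-2),(.569,-.025,.12,-5.5))
E
```

```text
t: 4.8
eef_pos: [0.574, 0.2006, 0.2301]
force: [-0.3, -0.8, -0.2]
grip_width: 0.0007
t: 5.1
eef_pos: [0.5691, 0.1989, 0.3471]
force: [0.9, -0.0, -0.3]
grip_width: 0.0008
t 5.10 tip [0.5699 0.1994 0.1651] head 12.1 grip 0.0008 F [ 0.9235 -0.038  -0.3478]
(0.45, 0.05, 0.16) 5 rows:
   [24.0, 1.0, -30.0, -0.0, 0.05, -0.0]
   [26.0, 1.0, -28.0, -0.0, 0.05, -0.0]
   [27.0, 1.0, -27.0, -0.0, 0.05, -0.0]
   [28.0, 1.0, -26.0, -0.0, 0.05, -0.0]
   [29.0, 1.0, -24.0, -0.0, 0.05, -0.0]
(0.569, -0.025, 0.12) 4 rows:
   [18.0, 10.0, 30.0, 0.0, 0.02, 0.0]
   [17.0, 10.0, 31.0, 0.0, 0.02, 0.0]
   [17.0, 10.0, 31.0, 0.0, 0.02, 0.0]
   [16.0, 10.0, 31.0, 0.0, 0.02, 0.0]
```

```bash
python3 -m pendant '[24,1,-30,0,0.05,0,1,26,1,-28,0,0.05,0,1,27,1,-27,0,0.05,0,1,28,1,-26,0,0.05,0,1,29,1,-24,0,0.05,0,1]'|grep -v rot
python3 -m pendant '[18,10,30,0,0.02,0,1,17,10,31,0,0.02,0,1,17,10,31,0,0.02,0,1,10,10,20,0,0.02,0,1,0,0,0,0,0,0,1]'|grep -v rot
python3 - <<'E'
from h import *
import pickle
w=cam("wrist");pickle.dump(w,open("w.pkl","wb"))
cv2.imwrite("pics/w1.png",w["image"][:,:,::-1]);print(w["eye"],w["orientation"])
plan((.569,-.025,.018,-5.5))
E
```

```text
t: 5.6
eef_pos: [0.4547, 0.0544, 0.351]
force: [-0.5, 0.2, 0.9]
grip_width: 0.0326
t: 6.1
eef_pos: [0.5667, -0.0218, 0.3215]
force: [-0.5, 0.9, -0.0]
grip_width: 0.0726
[ 0.6408 -0.0316  0.305 ] [[-0.1252 -0.9703 -0.2071]
 [-0.9921  0.1214  0.0311]
 [-0.005   0.2094 -0.9778]]
t 6.15 tip [ 0.5768 -0.021   0.1405] head -7.1 grip 0.0764 F [-0.0897  1.1316  0.0175]
(0.569, -0.025, 0.018) 4 rows:
   [1.0, 31.0, -1.0, -0.01, -0.01, -0.0]
   [1.0, 31.0, -0.0, -0.01, -0.01, -0.0]
   [1.0, 31.0, -0.0, -0.01, -0.01, -0.0]
   [1.0, 31.0, 0.0, -0.01, -0.01, -0.0]
```

View pics/w1.png

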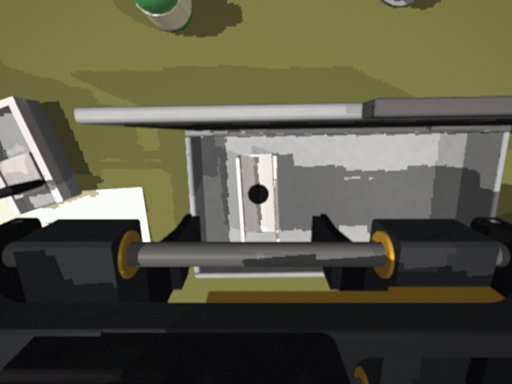

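```bash
python3 - <<'E'
from h import *
import pickle
w=pickle.load(open("w.pkl","rb"))
for p in((238,155),(278,155),(242,240),(278,233)):print(ray(w,*p,.04))
print("hole",ray(w,258,193,.009))
print("boxrim", ray(w,187,135,.052),ray(w,503,130,.052),ray(w,195,277,.052))
E
```

```text
[ 0.6198 -0.0101  0.04  ]
[ 0.6149 -0.0492  0.04  ]
[ 0.5309 -0.0019  0.04  ]
[ 0.534  -0.0404  0.04  ]
hole [ 0.5721 -0.0241  0.009 ]
boxrim [0.645  0.0332 0.052 ] [ 0.6131 -0.2555  0.052 ] [0.5013 0.0508 0.052 ]
```

```bash
python3 -m pendant '[1,29,-1,-0.01,-0.01,0,1,1,29,-1,-0.01,-0.01,0,1,1,29,-1,-0.01,0,0,1]'|grep -v rot
python3 -c "
from h import *
plan((.571,-.025,.016,-5.5))"
```

```text
t: 6.45
eef_pos: [0.5707, -0.0202, 0.2406]
force: [0.0, 0.2, 0.6]
grip_width: 0.0865
t 6.45 tip [ 0.579  -0.0201  0.0588] head -5.6 grip 0.0865 F [0.0351 0.1555 0.612 ]
(0.571, -0.025, 0.016) 2 rows:
   [2.0, 21.0, -1.0, -0.02, -0.0, -0.0]
   [2.0, 21.0, -0.0, -0.02, -0.0, -0.0]
```

```bash
python3 -m pendant '[2,5,0,-0.05,0,0,1,3,20,0,0,0,0,1,0,15,0,0,0,0,1,0,0,0,0,0,0,1]'|grep -v rot
python3 -c "
from h import *
plan((.571,-.025,.016,-5.5))"
```

```text
t: 6.85
eef_pos: [0.5686, -0.0209, 0.1984]
force: [-1.8, 0.3, -0.2]
grip_width: 0.0872
t 6.85 tip [ 0.5673 -0.0196  0.0164] head -5.2 grip 0.0872 F [-1.8497  0.3445 -0.2032]
(0.571, -0.025, 0.016) 1 rows:
   [4.0, 0.0, 3.0, 0.01, 0.01, -0.01]
```

```bash
python3 -m pendant '[5,0,3,0,0,0,0.4,0,0,0,0,0,0,0,0,0,0,0,0,0,-0.5,0,0,0,0,0,0,-1,0,0,0,0,0,0,-1]' 25|grep -v rot
python3 -m pendant '[0,0,0,0,0,0,-1,0,0,0,0,0,0,-1,0,0,0,0,0,0,-1]' |grep -v rot
python3 -m pendant '[0,-30,0,0,0,0,-1,0,-40,0,0,0,0,-1,0,-40,0,0,0,0,-1]'|grep -v rot
python3 -c "
from h import *
plan((.44,-.23,.13,3),(.429,-.356,.06,10.5))"
```

```text
t: 7.35
eef_pos: [0.573, -0.0254, 0.2025]
force: [-0.1, 0.0, 0.0]
grip_width: 0.0546
t: 7.65
eef_pos: [0.5731, -0.0253, 0.203]
force: [0.7, 0.6, -0.2]
grip_width: 0.0399
t: 7.95
eef_pos: [0.5698, -0.0265, 0.3082]
force: [0.6, -0.2, -0.8]
grip_width: 0.0401
t 7.95 tip [ 0.567  -0.0249  0.1262] head -5.0 grip 0.0401 F [ 0.5873 -0.1702 -0.7871]
(0.44, -0.23, 0.13) 7 rows:
   [31.0, -1.0, -16.0, 0.0, -0.02, -0.0]
   [30.0, -1.0, -17.0, 0.0, -0.02, -0.0]
   [30.0, -1.0, -17.0, 0.0, -0.02, -0.0]
   [30.0, -1.0, -18.0, 0.0, -0.02, -0.0]
   [29.0, -1.0, -18.0, 0.0, -0.02, -0.0]
   [29.0, -1.0, -19.0, 0.0, -0.02, -0.0]
   [28.0, -1.0, -19.0, 0.0, -0.02, -0.0]
(0.429, -0.356, 0.06) 4 rows:
   [31.0, 18.0, -4.0, 0.0, -0.03, 0.0]
   [31.0, 18.0, -5.0, 0.0, -0.03, 0.0]
   [31.0, 18.0, -6.0, 0.0, -0.03, 0.0]
   [31.0, 18.0, -7.0, 0.0, -0.03, 0.0]
```

```bash
python3 -m pendant '[31,-1,-16,0,-0.02,0,-1,30,-1,-17,0,-0.02,0,-1,30,-1,-17,0,-0.02,0,-1,30,-1,-18,0,-0.02,0,-1]'|grep wid
python3 -m pendant '[29,-1,-18,0,-0.02,0,-1,29,-1,-19,0,-0.02,0,-1,28,-1,-19,0,-0.02,0,-1,31,0,-4,0,-0.03,0,-1]'|grep wid
python3 -m pendant '[31,10,-5,0,-0.03,0,-1,31,10,-6,0,-0.03,0,-1,25,10,-7,0,-0.03,0,-1,0,0,0,0,0,0,-1]'|grep wid
python3 -c "
from h import *
plan((.429,-.357,.06,10.5))"
```

```text
grip_width: 0.04
grip_width: 0.0398
grip_width: 0.0398
t 9.15 tip [ 0.425  -0.3584  0.1056] head 10.8 grip 0.0398 F [-0.1591 -0.4714 -2.1338]
(0.429, -0.357, 0.06) 2 rows:
   [-1.0, 23.0, 2.0, 0.0, 0.0, -0.0]
   [-1.0, 23.0, 2.0, 0.0, 0.0, -0.0]
```

```bash
python3 -m pendant '[0,35,2,0,0,0,-1,0,30,2,0,0,0,-1,0,14,0,0,0,0,-1,0,0,0,0,0,0,-1]'|grep -v rot
python3 -c "
from h import *
plan((.429,-.357,.019,10.5))"
```

```text
t: 9.55
eef_pos: [0.4299, -0.3579, 0.2066]
force: [-1.4, 0.5, -1.2]
grip_width: 0.0398
t 9.55 tip [ 0.429  -0.3565  0.0246] head 10.7 grip 0.0398 F [-1.4276  0.4635 -1.2394]
(0.429, -0.357, 0.019) 1 rows:
   [-1.0, 6.0, -1.0, 0.0, 0.0, -0.01]
```

Then release (limited opening), lift, and head toward the units' side for a look.

```bash
python3 -m pendant '[0,5,0,0,0,0,-1,0,0,0,0,0,0,-1]'|grep -v rot
python3 -m pendant '[0,0,0,0,0,0,0.4,0,0,0,0,0,0,0.4,0,0,0,0,0,0,0.4]'|grep -v rot
python3 -m pendant '[0,-35,0,0,0,0,0.4,0,-40,0,0,0,0,0.4,0,-40,0,0,0,0,0.4,0,0,0,0,0,0,0.4]'|grep -v rot
python3 - <<'E'
from h import *
import pickle
t=cam("top");s=cam("side")
pickle.dump((t,s),open("c1.pkl","wb"))
a=cv2.resize(t["image"][145:275,145:400,::-1],None,fx=2.3,fy=2.3,interpolation=2)
b=cv2.resize(s["image"][90:384,150:380,::-1],None,fx=1,fy=1,interpolation=2)
H=np.zeros((600,600,3),np.uint8);H[:a.shape[0],:a.shape[1]]=a;H[300:594,:230]=b
cv2.imwrite("pics/m1.png",H)
plan((.50,.10,.15,-4),(.5214,.3178,.1,-6))
E
```

```text
t: 9.75
eef_pos: [0.4307, -0.3573, 0.2028]
force: [-0.7, 0.6, -0.8]
grip_width: 0.0399
t: 10.05
eef_pos: [0.4322, -0.3581, 0.2064]
force: [0.8, -0.3, -0.1]
grip_width: 0.0556
t: 10.45
eef_pos: [0.4323, -0.3585, 0.3268]
force: [0.4, 0.1, 0.6]
grip_width: 0.0609
t 10.55 tip [ 0.4299 -0.3563  0.1398] head 10.7 grip 0.0605 F [ 0.9827  0.3833 -1.7065]
(0.5, 0.1, 0.15) 12 rows:
   [-36.0, -1.0, 13.0, 0.0, 0.02, -0.0]
   [-37.0, -1.0, 12.0, 0.0, 0.02, -0.0]
   [-37.0, -1.0, 11.0, 0.0, 0.02, -0.0]
   [-37.0, -1.0, 10.0, 0.0, 0.02, -0.0]
   [-37.0, -1.0, 10.0, 0.0, 0.02, -0.0]
   [-38.0, -1.0, 9.0, 0.0, 0.02, -0.0]
   [-38.0, -1.0, 8.0, 0.0, 0.02, -0.0]
   [-38.0, -1.0, 7.0, 0.0, 0.02, -0.0]
   [-38.0, -1.0, 6.0, 0.0, 0.02, -0.0]
   [-38.0, -1.0, 6.0, 0.0, 0.02, -0.0]
   [-38.0, -1.0, 5.0, 0.0, 0.02, -0.0]
   [-38.0, -1.0, 4.0, 0.0, 0.02, -0.0]
(0.5214, 0.3178, 0.1) 6 rows:
   [-36.0, 8.0, 1.0, 0.0, 0.01, 0.0]
   [-36.0, 8.0, 1.0, 0.0, 0.01, 0.0]
   [-36.0, 8.0, 1.0, 0.0, 0.01, 0.0]
   [-36.0, 8.0, 0.0, 0.0, 0.01, 0.0]
   [-36.0, 8.0, 0.0, 0.0, 0.01, 0.0]
   [-36.0, 8.0, -0.0, 0.0, 0.01, 0.0]
```

View pics/m1.png

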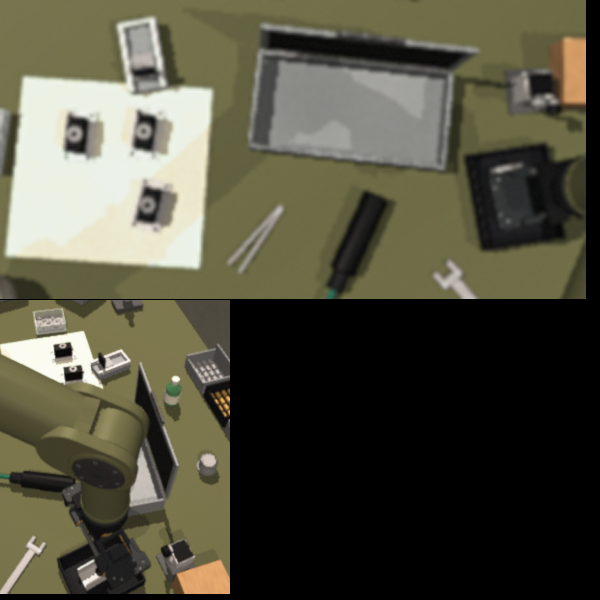

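```bash
python3 -m pendant '[-36,-1,13,0,0.02,0,0.4,-37,-1,12,0,0.02,0,0.4,-37,-1,11,0,0.02,0,0.4,-37,-1,10,0,0.02,0,0.4,-37,-1,10,0,0.02,0,0.4]'|grep wid
python3 -m pendant '[-38,-1,9,0,0.02,0,0.4,-38,-1,8,0,0.02,0,0.4,-38,-1,7,0,0.02,0,0.4,-38,-1,6,0,0.02,0,0.4,-38,-1,6,0,0.02,0,0.4]'|grep wid
python3 -m pendant '[-38,-1,5,0,0.02,0,0.4,-38,-1,4,0,0.02,0,0.4,-36,0,6,0,0,0,0.4,-36,0,6,0,0,0,0.4,-20,0,6,0,0,0,0.4]'|grep wid
python3 -c "
from h import *
plan((.5256,.2126,.07,-6),(.5256,.2126,.015,-6))"
```

```text
grip_width: 0.0608
grip_width: 0.0613
grip_width: 0.061
t 12.05 tip [0.5122 0.2075 0.1359] head -4.3 grip 0.0610 F [-0.0206 -0.5584 -0.6435]
(0.5256, 0.2126, 0.07) 2 rows:
   [-4.0, 33.0, 4.0, 0.02, 0.01, -0.0]
   [-4.0, 33.0, 4.0, 0.02, 0.01, -0.0]
(0.5256, 0.2126, 0.015) 2 rows:
   [0.0, 27.0, 0.0, 0.0, 0.0, 0.0]
   [0.0, 27.0, 0.0, 0.0, 0.0, 0.0]
```

```bash
python3 -m pendant '[-4,25,4,0.03,0.02,0,0.4,0,25,4,0,0,0,0.4,0,0,0,0,0,0,0.4]'|grep wid
python3 - <<'E'
from h import *
plan((.5256,.2126,.015,-6))
w=cam("wrist");cv2.imwrite("pics/w2.png",w["image"][:,:,::-1])
im=w["image"]
for z in(.043,):
  print(proj(w,(.5256,.2126,.043)))
E
```

```text
grip_width: 0.0605
t 12.35 tip [0.5226 0.2163 0.0807] head -5.0 grip 0.0605 F [-0.2672 -1.1605  1.1496]
(0.5256, 0.2126, 0.015) 2 rows:
   [1.0, 33.0, 1.0, 0.01, 0.01, -0.01]
   [1.0, 33.0, 1.0, 0.01, 0.01, -0.01]
[259.8821 206.3888]
```

View pics/w2.png

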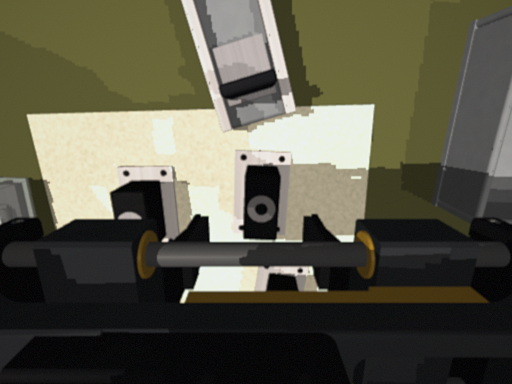

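```bash
python3 -m pendant '[1,30,1,0,0.02,0,0.4,1,30,1,0,0,0,0.4,0,5,0,0,0,0,0.4,0,0,0,0,0,0,0.4]'|grep -v rot
python3 -m pendant '[0,0,0,0,0,0,-1,0,0,0,0,0,0,-1,0,0,0,0,0,0,-1,0,0,0,0,0,0,-1]' 25|grep -v rot
python3 -c "
from h import *
plan((.5256,.2126,.13,-6),(.536,-.196,.13,-6.3))"
```

```text
t: 12.8
eef_pos: [0.527, 0.2127, 0.2011]
force: [0.5, 0.0, 0.9]
grip_width: 0.0609
t: 13.2
eef_pos: [0.5288, 0.2133, 0.2063]
force: [0.1, -0.8, 0.6]
grip_width: 0.0368
t 13.20 tip [0.5293 0.2161 0.0244] head -6.4 grip 0.0368 F [ 0.1002 -0.7898  0.5562]
(0.5256, 0.2126, 0.13) 3 rows:
   [-0.0, -35.0, -1.0, -0.0, -0.0, -0.01]
   [-0.0, -35.0, -1.0, -0.0, -0.0, -0.01]
   [0.0, -35.0, -1.0, -0.0, -0.0, -0.01]
(0.536, -0.196, 0.13) 11 rows:
   [37.0, 0.0, 5.0, 0.0, 0.0, 0.0]
   [37.0, 0.0, 5.0, 0.0, 0.0, 0.0]
   [37.0, 0.0, 5.0, 0.0, 0.0, 0.0]
   [37.0, 0.0, 5.0, 0.0, 0.0, 0.0]
   [37.0, 0.0, 5.0, 0.0, 0.0, 0.0]
   [37.0, 0.0, 5.0, 0.0, 0.0, 0.0]
   [37.0, 0.0, 5.0, 0.0, 0.0, 0.0]
   [37.0, 0.0, 5.0, 0.0, 0.0, 0.0]
   [37.0, 0.0, 5.0, 0.0, 0.0, 0.0]
   [37.0, 0.0, 5.0, 0.0, 0.0, 0.0]
   [37.0, 0.0, 5.0, 0.0, 0.0, 0.0]
```

```bash
python3 -m pendant '[0,10,-2,0,0,0,0.2,0,2,0,0,0,0,-1,0,2,0,0,0,0,-1,0,0,0,0,0,0,-1,0,0,0,0,0,0,-1]'|grep -v rot
python3 -m pendant '[0,0,0,0,0,0,-1,0,0,0,0,0,0,-1]'|grep -v rot
python3 -c "
from h import *
plan((.5256,.2126,.13,-6))"
```

```text
t: 13.7
eef_pos: [0.527, 0.213, 0.1918]
force: [-0.8, 0.2, 3.4]
grip_width: 0.0277
t: 13.9
eef_pos: [0.5271, 0.213, 0.1919]
force: [0.5, -0.8, -0.4]
grip_width: 0.0279
t 13.90 tip [0.5277 0.2155 0.0099] head -6.4 grip 0.0279 F [ 0.5104 -0.8092 -0.3992]
(0.5256, 0.2126, 0.13) 4 rows:
   [-0.0, -30.0, -0.0, -0.0, -0.0, -0.0]
   [-0.0, -30.0, -0.0, -0.0, -0.0, -0.0]
   [-0.0, -30.0, -0.0, -0.0, -0.0, -0.0]
   [0.0, -30.0, -0.0, -0.0, -0.0, -0.0]
```

```bash
python3 -m pendant '[0,-30,0,0,0,-0.01,-1,0,-40,0,0,0,0,-1,0,-40,0,0,0,0,-1,37,0,5,0,0,0,-1,37,0,5,0,0,0,-1]'|grep -v rot
python3 -m pendant '[37,0,5,0,0,0,-1,37,0,5,0,0,0,-1,37,0,5,0,0,0,-1,37,0,5,0,0,0,-1,37,0,5,0,0,0,-1]'|grep -v rot
python3 -m pendant '[37,0,5,0,0,0,-1,37,0,5,0,0,0,-1,37,0,5,0,0,0,-1,25,0,3,0,0,0,-1,0,0,0,0,0,0,-1]'|grep -v rot
python3 -c "
from h import *
plan((.536,-.196,.075,-6.3),(.536,-.196,.015,-6.3))"
```

```text
t: 14.4
eef_pos: [0.5263, 0.1434, 0.3034]
force: [0.5, -0.9, -2.6]
grip_width: 0.028
t: 14.9
eef_pos: [0.5322, -0.0471, 0.3016]
force: [1.0, -0.6, -1.6]
grip_width: 0.0279
t: 15.4
eef_pos: [0.5355, -0.1957, 0.2977]
force: [0.1, -0.8, -2.0]
grip_width: 0.028
t 15.40 tip [ 0.5358 -0.1937  0.1157] head -5.8 grip 0.0280 F [ 0.0969 -0.7833 -1.9629]
(0.536, -0.196, 0.075) 2 rows:
   [0.0, 20.0, 0.0, -0.0, 0.0, -0.01]
   [0.0, 20.0, 0.0, -0.0, 0.0, -0.01]
(0.536, -0.196, 0.015) 2 rows:
   [0.0, 30.0, 0.0, 0.0, 0.0, 0.0]
   [0.0, 30.0, 0.0, 0.0, 0.0, 0.0]
```

```bash
python3 -m pendant '[0,30,0,0,0,-0.01,-1,0,30,0,0,0,0,-1,0,28,0,0,0,0,-1,0,9,0,0,0,0,-1,0,0,0,0,0,0,-1]'|grep -v rot
python3 -c "
from h import *
plan((.536,-.196,.015,-6.3))"
```

```text
t: 15.9
eef_pos: [0.5366, -0.1926, 0.1979]
force: [0.3, -0.2, -1.8]
grip_width: 0.0278
t 15.90 tip [ 0.5373 -0.1918  0.0159] head -5.8 grip 0.0278 F [ 0.343  -0.1818 -1.765 ]
(0.536, -0.196, 0.015) 1 rows:
   [3.5, 0.9, -0.3, -0.0, 0.01, -0.0]
```

```bash
python3 -m pendant '[0,3,0,0,0,0,-1,0,0,0,0,0,0,-1,0,0,0,0,0,0,0.4,0,0,0,0,0,0,0.4,0,0,0,0,0,0,0.4]'|grep -v rot
python3 -m pendant '[0,-30,0,0,0,0,0.4,0,-40,0,0,0,0,0.4,0,-40,0,0,0,0,0.4,0,0,0,0,0,0,0.4]'|grep -v rot
python3 - <<'E'
from h import *
import pickle
t=cam("top");pickle.dump(t,open("c2.pkl","wb"));
plan((.52,.315,.13,-6))
im=t["image"].astype(int).max(2)
m=((im<70)*255).astype(np.uint8);m[:,:150]=0;m[:,240:]=0;m[:185]=0;m[260:]=0
m=cv2.morphologyEx(m,cv2.MORPH_CLOSE,np.ones((5,5),np.uint8))
for c in cv2.findContours(m,0,2)[0]:
    if cv2.contourArea(c)>20: r=cv2.minAreaRect(c);print(r,ray(t,*r[0],.043))
E
```

```text
t: 16.4
eef_pos: [0.5396, -0.1919, 0.2003]
force: [-0.2, -0.3, 0.6]
grip_width: 0.0443
t: 16.8
eef_pos: [0.5382, -0.1919, 0.3146]
force: [0.7, -0.3, -0.3]
grip_width: 0.0605
t 16.85 tip [ 0.5388 -0.1914  0.1301] head -5.7 grip 0.0608 F [-0.1031  0.2173 -0.56  ]
(0.52, 0.315, 0.13) 13 rows:
   [-39.0, 0.0, -5.0, -0.0, 0.0, -0.0]
   [-39.0, 0.0, -5.0, -0.0, 0.0, -0.0]
   [-39.0, 0.0, -5.0, -0.0, 0.0, -0.0]
   [-39.0, 0.0, -5.0, -0.0, 0.0, -0.0]
   [-39.0, 0.0, -5.0, -0.0, 0.0, -0.0]
   [-39.0, 0.0, -5.0, -0.0, 0.0, -0.0]
   [-39.0, 0.0, -5.0, -0.0, 0.0, -0.0]
   [-39.0, 0.0, -5.0, -0.0, 0.0, -0.0]
   [-39.0, 0.0, -5.0, -0.0, 0.0, -0.0]
   [-39.0, 0.0, -5.0, -0.0, 0.0, -0.0]
   [-39.0, 0.0, -5.0, -0.0, 0.0, -0.0]
   [-39.0, 0.0, -5.0, -0.0, 0.0, -0.0]
   [-39.0, 0.0, -5.0, -0.0, 0.0, -0.0]
((209.6470947265625, 233.9117889404297), (7.033533096313477, 13.581995010375977), 14.03624439239502) [0.4127 0.2013 0.043 ]
((178.33169555664062, 203.18319702148438), (7.8607940673828125, 13.83101749420166), 5.710592269897461) [0.5197 0.3132 0.043 ]
```

```bash
python3 -m pendant '[-39,0,-5,0,0,0,0.4,-39,0,-5,0,0,0,0.4,-39,0,-5,0,0,0,0.4,-39,0,-5,0,0,0,0.4,-39,0,-5,0,0,0,0.4]'|grep wid
python3 -m pendant '[-39,0,-5,0,0,0,0.4,-39,0,-5,0,0,0,0.4,-39,0,-5,0,0,0,0.4,-39,0,-5,0,0,0,0.4,-39,0,-5,0,0,0,0.4]'|grep wid
python3 -m pendant '[-39,0,-5,0,0,0,0.4,-39,0,-5,0,0,0,0.4,-25,10,-5,0,0,0,0.4,0,20,0,0,0,0,0.4,0,0,0,0,0,0,0.4]'|grep wid
python3 - <<'E'
from h import *
plan((.5214,.3178,.010,-5))
w=cam("wrist");print(proj(w,(.5214,.3178,.043)))
cv2.imwrite("pics/w3.png",w["image"][120:260,100:400,::-1])
E
```

```text
grip_width: 0.0612
grip_width: 0.0611
grip_width: 0.0609
t 18.35 tip [0.516  0.3199 0.0853] head -6.1 grip 0.0609 F [-0.0438  0.2215  0.0181]
(0.5214, 0.3178, 0.01) 2 rows:
   [1.0, 38.0, 2.0, 0.0, -0.01, 0.0]
   [1.0, 38.0, 2.0, 0.0, -0.01, 0.0]
[256.9006 201.896 ]
```

View pics/w3.png

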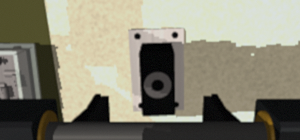

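```bash
python3 -m pendant '[1,30,1,0,0,0,0.4,1,30,2,0,0,0,0.4,0,14,1,0,0,0,0.4,0,5,0,0,0,0,0,0,3,0,0,0,0,-1]'|grep -v rot
python3 -m pendant '[0,2,0,0,0,0,-1,0,0,0,0,0,0,-1,0,0,0,0,0,0,-1,0,0,0,0,0,0,-1]'|grep -v rot
python3 -c "
from h import *
plan((.5214,.3178,.13,-6),(.546,-.107,.12,-6.3))"
```

```text
t: 18.9
eef_pos: [0.5243, 0.3162, 0.1885]
force: [0.3, 0.8, 0.2]
grip_width: 0.0518
t: 19.3
eef_pos: [0.5256, 0.3168, 0.1901]
force: [0.1, 0.2, -2.1]
grip_width: 0.028
t 19.30 tip [0.5266 0.3178 0.0081] head -6.5 grip 0.0280 F [ 0.1408  0.2264 -2.0768]
(0.5214, 0.3178, 0.13) 4 rows:
   [-0.0, -30.0, -1.0, -0.0, -0.0, -0.0]
   [-0.0, -30.0, -1.0, -0.0, -0.0, -0.0]
   [-0.0, -30.0, -1.0, -0.0, -0.0, -0.0]
   [-0.0, -30.0, -1.0, -0.0, -0.0, -0.0]
(0.546, -0.107, 0.12) 11 rows:
   [38.0, 1.0, 6.0, 0.0, 0.0, 0.0]
   [38.0, 1.0, 6.0, 0.0, 0.0, 0.0]
   [38.0, 1.0, 6.0, 0.0, 0.0, 0.0]
   [38.0, 1.0, 6.0, 0.0, 0.0, 0.0]
   [38.0, 1.0, 6.0, 0.0, 0.0, 0.0]
   [38.0, 1.0, 6.0, 0.0, 0.0, 0.0]
   [38.0, 1.0, 6.0, 0.0, 0.0, 0.0]
   [38.0, 1.0, 6.0, 0.0, 0.0, 0.0]
   [38.0, 1.0, 6.0, 0.0, 0.0, 0.0]
   [38.0, 1.0, 6.0, 0.0, 0.0, 0.0]
   [38.0, 1.0, 6.0, 0.0, 0.0, 0.0]
```

```bash
python3 -m pendant '[0,-30,-1,0,0,0,-1,0,-40,-1,0,0,0,-1,0,-40,-1,0,0,0,-1,38,0,6,0,0,0,-1,38,0,6,0,0,0,-1]'|grep wid
python3 -m pendant '[38,0,6,0,0,0,-1,38,0,6,0,0,0,-1,38,0,6,0,0,0,-1,38,0,6,0,0,0,-1,38,0,6,0,0,0,-1]'|grep wid
python3 -m pendant '[38,0,6,0,0,0,-1,38,0,6,0,0,0,-1,38,0,6,0,0,0,-1,25,0,5,0,0,0,-1,0,0,0,0,0,0,-1]'|grep wid
python3 -c "
from h import *
plan((.546,-.107,.013,-6.3))"
```

```text
grip_width: 0.0281
grip_width: 0.0278
grip_width: 0.0282
t 20.80 tip [ 0.5413 -0.1052  0.1204] head -6.0 grip 0.0282 F [-0.0247 -0.1042 -1.0492]
(0.546, -0.107, 0.013) 3 rows:
   [0.0, 36.0, 2.0, -0.0, 0.0, -0.0]
   [0.0, 36.0, 2.0, -0.0, 0.0, -0.0]
   [0.0, 36.0, 2.0, -0.0, 0.0, -0.0]
```

```bash
python3 -m pendant '[0,35,2,0,0,0,-1,0,33,2,0,0,0,-1,0,26,1,0,0,0,-1,0,12,0,0,0,0,-1,0,0,0,0,0,0,-1]'|grep -v rot
python3 -c "
from h import *
plan((.546,-.107,.013,-6.3))"
```

```text
t: 21.3
eef_pos: [0.5467, -0.1041, 0.195]
force: [0.3, 0.5, -1.3]
grip_width: 0.0284
t 21.30 tip [ 0.5487 -0.1034  0.013 ] head -6.0 grip 0.0284 F [ 0.3376  0.4972 -1.2844]
(0.546, -0.107, 0.013) 1 rows:
   [2.9, -0.0, -0.4, -0.01, 0.01, -0.0]
```

```bash
python3 -m pendant '[0,1,0,0,0,0,-1,0,0,0,0,0,0,0.4,0,0,0,0,0,0,0.4,0,0,0,0,0,0,0.4]'|grep -v rot
python3 -m pendant '[0,-30,0,0,0,0,0.4,0,-40,0,0,0,0,0.4,0,-40,0,0,0,0,0.4,0,0,0,0,0,0,0.4]'|grep -v rot
python3 - <<'E'
from h import *
t=cam("top")
plan((.414,.2038,.1,-6))
im=t["image"].astype(int).max(2)
m=((im<70)*255).astype(np.uint8);m[:,:150]=0;m[:,240:]=0;m[:185]=0;m[260:]=0
m=cv2.morphologyEx(m,cv2.MORPH_CLOSE,np.ones((5,5),np.uint8))
for c in cv2.findContours(m,0,2)[0]:
    if cv2.contourArea(c)>20: r=cv2.minAreaRect(c);print(r,ray(t,*r[0],.043))
E
```

```text
t: 21.7
eef_pos: [0.549, -0.1029, 0.1987]
force: [0.2, -0.7, 0.3]
grip_width: 0.0442
t: 22.1
eef_pos: [0.5475, -0.103, 0.315]
force: [0.4, -0.6, -0.1]
grip_width: 0.0606
t 22.15 tip [ 0.5499 -0.1028  0.1307] head -5.8 grip 0.0609 F [-0.5298 -0.4893 -0.1839]
(0.414, 0.2038, 0.1) 9 rows:
   [-32.0, 3.0, -18.0, -0.0, 0.0, -0.0]
   [-32.0, 3.0, -18.0, -0.0, 0.0, -0.0]
   [-32.0, 3.0, -18.0, -0.0, 0.0, -0.0]
   [-32.0, 3.0, -18.0, -0.0, 0.0, -0.0]
   [-32.0, 3.0, -18.0, -0.0, 0.0, -0.0]
   [-32.0, 3.0, -18.0, -0.0, 0.0, -0.0]
   [-32.0, 3.0, -18.0, -0.0, 0.0, -0.0]
   [-32.0, 3.0, -18.0, -0.0, 0.0, -0.0]
   [-32.0, 3.0, -18.0, -0.0, 0.0, -0.0]
```

```bash
python3 -m pendant '[-32,0,-18,0,0,0,0.4,-32,0,-18,0,0,0,0.4,-32,0,-18,0,0,0,0.4,-32,0,-18,0,0,0,0.4,-32,0,-18,0,0,0,0.4]'|grep wid
python3 -m pendant '[-32,0,-18,0,0,0,0.4,-30,0,-12,0,0,0,0.4,-20,3,-5,0,0,0,0.4,-10,3,-5,0,0,0,0.4,0,0,0,0,0,0,0.4]'|grep wid
python3 - <<'E'
from h import *
plan((.414,.2038,.010,-6))
w=cam("wrist");print(proj(w,(.414,.2038,.043)))
s=cam("side")
cv2.imwrite("pics/w4.png",np.hstack([w["image"][:300,:,::-1],cv2.resize(s["image"][100:300,100:320,::-1],(288,300))]))
E
```

```text
grip_width: 0.0608
grip_width: 0.0609
t 23.15 tip [0.4398 0.1679 0.1179] head -6.1 grip 0.0609 F [ 0.3124  1.1496 -0.1873]
(0.414, 0.2038, 0.01) 3 rows:
   [-11.0, 36.0, -9.0, -0.01, -0.0, 0.0]
   [-11.0, 36.0, -9.0, -0.01, -0.0, 0.0]
   [-11.0, 36.0, -9.0, -0.01, -0.0, 0.0]
[220.3317 227.805 ]
```

View pics/w4.png

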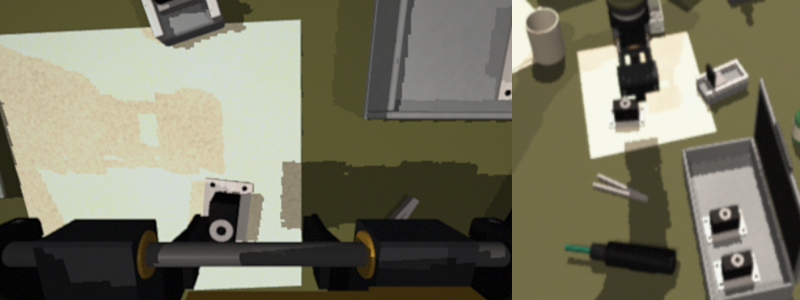

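```bash
python3 -m pendant '[-16,5,-13,0,0.05,0,0.4,-15,10,-11,0,0,0,0.4,0,10,0,0,0,0,0.4,0,0,0,0,0,0,0.4]'|grep wid
python3 -c "
from h import *
plan((.414,.2038,.010,-9))"
```

```text
grip_width: 0.0609
t 23.65 tip [0.4244 0.1944 0.0917] head -9.7 grip 0.0609 F [-0.0702 -0.4542 -0.1202]
(0.414, 0.2038, 0.01) 3 rows:
   [-2.0, 27.0, -3.0, -0.01, -0.0, 0.0]
   [-2.0, 27.0, -3.0, -0.01, -0.0, 0.0]
   [-2.0, 27.0, -3.0, -0.01, -0.0, 0.0]
```

```bash
python3 -m pendant '[-6,15,-6,-0.03,0,0,0.4,-4,20,-3,0,0,0,0.4,0,0,0,0,0,0,0.4]'|grep wid
python3 -c "
from h import *
plan((.414,.2038,.010,-9))"
```

```text
grip_width: 0.0612
t 23.95 tip [0.4148 0.2022 0.056 ] head -10.1 grip 0.0612 F [-0.0045 -0.8902 -0.5821]
(0.414, 0.2038, 0.01) 2 rows:
   [-0.0, 23.0, -1.0, 0.01, -0.01, 0.0]
   [-0.0, 23.0, -1.0, 0.01, -0.01, 0.0]
```

```bash
python3 -m pendant '[-1,22,-1,0,0,0,0.4,-1,20,-1,0,0,0,0.4,0,3,0,0,0,0,0.2,0,2,0,0,0,0,-1,0,2,0,0,0,0,-1]'|grep -v rot
python3 -m pendant '[0,0,0,0,0,0,-1,0,0,0,0,0,0,-1,0,0,0,0,0,0,-1]'|grep -v rot
python3 -c "
from h import *
plan((.43,.2,.13,-8),(.556,-.017,.12,-6.3))"
```

```text
t: 24.45
eef_pos: [0.4201, 0.2006, 0.1916]
force: [-0.4, 0.3, 0.2]
grip_width: 0.0446
t: 24.75
eef_pos: [0.4213, 0.2005, 0.1935]
force: [-0.1, 0.0, -1.6]
grip_width: 0.028
t 24.75 tip [0.4208 0.2001 0.0115] head -10.6 grip 0.0280 F [-0.1037  0.0212 -1.5531]
(0.43, 0.2, 0.13) 3 rows:
   [-0.0, -40.0, 3.0, 0.0, -0.02, 0.0]
   [-0.0, -39.0, 3.0, 0.0, -0.02, 0.0]
   [-0.0, -39.0, 3.0, 0.0, -0.02, 0.0]
(0.556, -0.017, 0.12) 7 rows:
   [28.0, 1.0, 22.0, 0.0, -0.0, 0.0]
   [28.0, 1.0, 22.0, 0.0, -0.0, 0.0]
   [28.0, 1.0, 22.0, 0.0, -0.0, 0.0]
   [28.0, 1.0, 22.0, 0.0, -0.0, 0.0]
   [29.0, 1.0, 22.0, 0.0, -0.0, 0.0]
   [29.0, 1.0, 22.0, 0.0, -0.0, 0.0]
   [29.0, 1.0, 21.0, 0.0, -0.0, 0.0]
```

```bash
python3 -m pendant '[0,-40,3,0,-0.02,0,-1,0,-39,3,0,-0.02,0,-1,0,-39,3,0,-0.02,0,-1,28,0,22,0,0,0,-1,28,0,22,0,0,0,-1]'|grep wid
python3 -m pendant '[28,0,22,0,0,0,-1,28,0,22,0,0,0,-1,28,0,22,0,0,0,-1,28,0,21,0,0,0,-1,10,0,8,0,0,0,-1]'|grep wid
python3 -m pendant '[0,0,0,0,0,0,-1]'|grep wid
python3 -c "
from h import *
plan((.552,-.014,.015,-6.3))"
```

```text
grip_width: 0.0281
grip_width: 0.0282
grip_width: 0.0283
t 25.85 tip [ 0.5503 -0.0003  0.1364] head -6.6 grip 0.0283 F [ 0.0738 -0.3262 -0.9422]
(0.552, -0.014, 0.015) 4 rows:
   [3.0, 30.0, 1.0, -0.0, -0.0, 0.0]
   [4.0, 30.0, 1.0, -0.0, -0.0, 0.0]
   [4.0, 30.0, 1.0, -0.0, -0.0, 0.0]
   [4.0, 30.0, 1.0, -0.0, -0.0, 0.0]
```

```bash
python3 -m pendant '[6,30,1,0,0,0,-1,6,30,1,0,0,0,-1,2,30,0,0,0,0,-1,2,25,0,0,0,0,-1,0,0,0,0,0,0,-1]'|grep -v rot
python3 -c "
from h import *
plan((.552,-.014,.0145,-6.3))"
```

```text
t: 26.35
eef_pos: [0.5487, -0.0083, 0.2022]
force: [-0.1, 0.8, -1.6]
grip_width: 0.0281
t 26.35 tip [ 0.5491 -0.009   0.0202] head -6.1 grip 0.0281 F [-0.1262  0.7767 -1.6121]
(0.552, -0.014, 0.0145) 1 rows:
   [5.0, 6.0, 4.0, -0.0, 0.0, 0.0]
```

```bash
python3 -m pendant '[5,6,0,0,0,0,-1,0,1,0,0,0,0,-1,0,0,0,0,0,0,0.4,0,0,0,0,0,0,0.4,0,0,0,0,0,0,0.4]'|grep -v rot
python3 -m pendant '[0,-30,0,0,0,0,0.4,0,-40,0,0,0,0,0.4,0,-40,0,0,0,0,0.4,0,0,-35,0,0,0,-1,0,0,-35,0,0,0,-1]'|grep -v rot
python3 -m pendant '[-40,0,-5,0,0,0,-1,-40,0,-5,0,0,0,-1,-40,0,-5,0,0,0,-1,0,0,0,0,0,0,-1]'|grep -v rot
python3 - <<'E'
from h import *
t=cam("top");s=cam("side")
a=cv2.resize(t["image"][140:270,230:400,::-1],None,fx=2.4,fy=2.4,interpolation=2)
b=cv2.resize(s["image"][150:384,200:370,::-1],None,fx=2,fy=2,interpolation=2)
H=np.zeros((470,800,3),np.uint8);H[:a.shape[0],:a.shape[1]]=a;H[:468,420:760]=b
cv2.imwrite("pics/m2.png",H);import pickle;pickle.dump((t,s),open("c3.pkl","wb"))
E
```

```text
t: 26.85
eef_pos: [0.5497, -0.0094, 0.2007]
force: [-0.4, -0.5, -0.4]
grip_width: 0.0445
t: 27.35
eef_pos: [0.4808, -0.0022, 0.3162]
force: [-2.1, -0.0, 0.4]
grip_width: 0.0517
t: 27.75
eef_pos: [0.4749, 0.1206, 0.3187]
force: [1.2, -0.8, -1.2]
grip_width: 0.0211
```

View pics/m2.png

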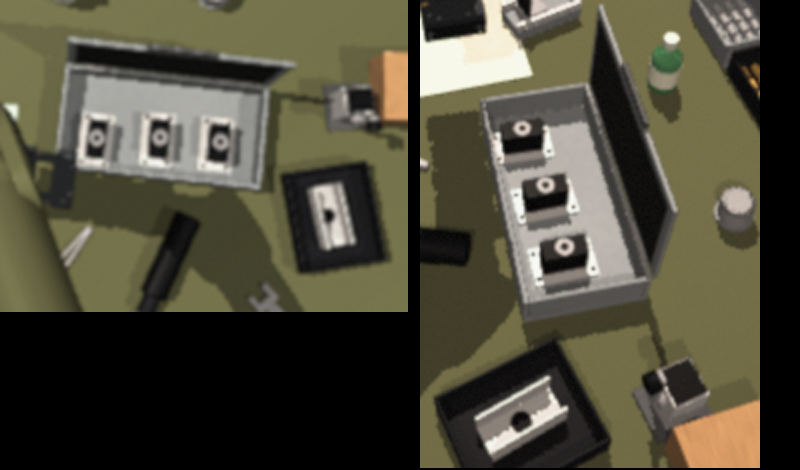

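```bash
python3 - <<'E'
from h import *
import pickle
t,s=pickle.load(open("c3.pkl","rb"))
T=lambda u,v,z:ray(t,230+u/2.4-.3,140+v/2.4-.3,z)
def loc(p,c,a):
    a=np.radians(a);d=p[:2]-c;return np.array([np.cos(a)*d[0]+np.sin(a)*d[1],-np.sin(a)*d[0]+np.cos(a)*d[1]])
for p in((97,137),(159,138),(220,142)):q=T(*p,.047);print(q,loc(q,np.array([.556,-.108]),-6.3))
q=T(329,215,.007);print("bracket hole",q,loc(q,np.array([.4284,-.3583]),10.5))
print("lid top corners",T(68,38,.21),T(295,63,.21))
# lid from side+top: try heights
S=lambda u,v,z:ray(s,200+(u-420)/2-.2,150+v/2-.2,z)
print("side lid corners",S(601,8,.21),S(675,210,.21))
plan((.50,.13,.25,0))
E
```

```text
[ 0.5431 -0.0094  0.047 ] [-0.0236  0.0966]
[ 0.542  -0.1005  0.047 ] [-0.0147  0.006 ]
[ 0.5365 -0.19    0.047 ] [-0.0104 -0.0837]
bracket hole [ 0.4311 -0.3587  0.007 ] [ 0.0026 -0.0009]
lid top corners [0.6558 0.0347 0.21  ] [ 0.6241 -0.2615  0.21  ]
side lid corners [0.6495 0.023  0.21  ] [ 0.6182 -0.265   0.21  ]
t 27.85 tip [0.4792 0.1133 0.1361] head -6.6 grip 0.0128 F [ 0.1226 -0.0244 -0.4765]
(0.5, 0.13, 0.25) 3 rows:
   [-5.0, -38.0, 8.0, -0.01, -0.04, 0.0]
   [-5.0, -38.0, 8.0, -0.01, -0.04, 0.0]
   [-5.0, -38.0, 8.0, -0.01, -0.04, 0.0]
```

```bash
python3 -m pendant '[-5,-38,8,0,0,0,-1,-5,-38,8,0,0,0,-1,-5,-35,8,0,0,0,-1,0,0,0,0,0,0,-1]'|grep -v rot
python3 -c "
from h import *
plan((.69,.03,.25,-6.3),(.69,-.115,.25,-6.3))"
```

```text
t: 28.25
eef_pos: [0.5, 0.1232, 0.4317]
force: [0.3, 0.1, -0.1]
grip_width: 0.0006
t 28.25 tip [0.5028 0.1201 0.2497] head -7.0 grip 0.0006 F [ 0.3465  0.1296 -0.0605]
(0.69, 0.03, 0.25) 6 rows:
   [12.0, 1.0, 33.0, -0.0, -0.0, 0.0]
   [12.0, 1.0, 33.0, -0.0, -0.0, 0.0]
   [12.0, 0.0, 33.0, -0.0, -0.0, 0.0]
   [12.0, 0.0, 33.0, -0.0, -0.0, 0.0]
   [12.0, 0.0, 33.0, -0.0, -0.0, 0.0]
   [12.0, 0.0, 33.0, -0.0, -0.0, 0.0]
(0.69, -0.115, 0.25) 4 rows:
   [36.0, 0.0, 4.0, 0.0, 0.0, 0.0]
   [36.0, 0.0, 4.0, 0.0, 0.0, 0.0]
   [36.0, 0.0, 4.0, 0.0, 0.0, 0.0]
   [36.0, 0.0, 4.0, 0.0, 0.0, 0.0]
```

```bash
python3 -m pendant '[0,0,33,0,0,0,-1,0,0,33,0,0,0,-1,0,0,33,0,0,0,-1,0,0,33,0,0,0,-1,0,0,33,0,0,0,-1]'|grep -v rot
python3 -m pendant '[20,0,33,0,0,0,-1,36,0,0,0,0,0,-1,36,0,0,0,0,0,-1,36,0,0,0,0,0,-1,36,0,0,0,0,0,-1]'|grep -v rot
python3 -c "
from h import *
plan((.695,-.115,.25,-6.3),(.695,-.115,.165,-6.3))"
```

```text
t: 28.75
eef_pos: [0.6671, 0.0937, 0.4334]
force: [0.6, -0.1, 0.4]
grip_width: 0.0007
t: 29.25
eef_pos: [0.6819, -0.0824, 0.4273]
force: [0.4, -0.2, -0.1]
grip_width: 0.0003
t 29.25 tip [ 0.6821 -0.0873  0.2454] head -7.6 grip 0.0003 F [ 0.3732 -0.2379 -0.0832]
(0.695, -0.115, 0.25) 1 rows:
   [31.0, -4.0, 17.0, -0.0, -0.02, 0.03]
(0.695, -0.115, 0.165) 3 rows:
   [0.0, 28.0, 0.0, 0.0, 0.0, 0.0]
   [0.0, 28.0, 0.0, 0.0, 0.0, 0.0]
   [0.0, 28.0, 0.0, 0.0, 0.0, 0.0]
```

```bash
python3 -m pendant '[28,0,20,0,-0.02,0.03,-1,0,28,0,0,0,0,-1,0,28,0,0,0,0,-1,0,22,0,0,0,0,-1,0,0,0,0,0,0,-1]'|grep -v rot
python3 -m pendant '[0,0,-12,0,0,0,-1,0,0,-12,0,0,0,-1]'|grep -v rot
python3 -m pendant '[0,0,-12,0,0,0,-1]'|grep -v rot
python3 -c "
from h import *
plan((.695,-.115,.165,-6.3))"
```

```text
t: 29.75
eef_pos: [0.6948, -0.1363, 0.3419]
force: [-0.5, -0.2, 0.3]
grip_width: 0.0003
t: 29.95
eef_pos: [0.6704, -0.1361, 0.3406]
force: [-0.3, -0.1, -0.4]
grip_width: 0.0004
t: 30.05
eef_pos: [0.658, -0.1354, 0.341]
force: [0.2, -0.4, 0.1]
grip_width: 0.0003
t 30.05 tip [ 0.6569 -0.1367  0.159 ] head -8.2 grip 0.0003 F [ 0.1852 -0.424   0.144 ]
(0.695, -0.115, 0.165) 2 rows:
   [-13.0, -3.0, 17.0, 0.0, -0.02, 0.0]
   [-12.0, -3.0, 17.0, 0.0, -0.02, 0.0]
```

```bash
python3 -m pendant '[0,0,-10,0,0,0,-1,0,0,-13,0,0,0,-1]'|grep -v rot
python3 -m pendant '[0,0,-12,0,0,0,-1,0,1,-12,0,0,0,-1]'|grep -v rot
python3 -m pendant '[0,5,-12,0,0,0,-1,0,6,-12,0,0,0,-1,0,7,-11,0,0,0,-1]'|grep -v rot
python3 -c "
from h import *
plan((.576,-.13,.141,-6.3))"
```

```text
t: 30.25
eef_pos: [0.635, -0.1334, 0.3424]
force: [2.8, -0.7, -1.9]
grip_width: -0.0
t: 30.45
eef_pos: [0.6116, -0.1309, 0.3433]
force: [3.7, -0.3, -0.7]
grip_width: 0.0003
t: 30.75
eef_pos: [0.578, -0.1269, 0.3297]
force: [1.8, -0.3, 0.8]
grip_width: 0.0003
t 30.75 tip [ 0.5817 -0.1293  0.1477] head -8.4 grip 0.0003 F [ 1.8372 -0.281   0.7774]
(0.576, -0.13, 0.141) 1 rows:
   [3.0, 7.0, -2.0, -0.02, -0.04, 0.01]
```

```bash
python3 -m pendant '[0,9,-6,-0.02,0.0,0,-1,0,12,-12,0,0,0,-1,0,14,-12,0,0,0,-1]'|grep -v rot
python3 -m pendant '[0,13,-6,0,0,0,-1,0,13,-5,0,0,0,-1]'|grep -v rot
python3 -m pendant '[0,12,-3,0,0,0,-1,0,10,0,0,0,0,-1]'|grep -v rot
python3 -c "
from h import *
plan((.53,-.13,.0585,-6.3))"
```

```text
t: 31.05
eef_pos: [0.5492, -0.1236, 0.2977]
force: [2.8, 0.2, 1.1]
grip_width: 0.0006
t: 31.25
eef_pos: [0.5377, -0.1226, 0.2709]
force: [-0.1, -0.3, 1.1]
grip_width: 0.0005
t: 31.45
eef_pos: [0.5339, -0.1225, 0.2465]
force: [-1.3, 0.3, 1.8]
grip_width: 0.0002
t 31.45 tip [ 0.5345 -0.1252  0.0645] head -8.5 grip 0.0002 F [-1.3211  0.3312  1.7995]
(0.53, -0.13, 0.0585) 1 rows:
   [8.0, 6.0, -3.0, -0.01, -0.04, 0.01]
```

```bash
python3 -m pendant '[0,6,0,0,0,0,-1]'|grep -v rot
python3 -m pendant '[0,4,0,0,0,0,-1,0,3,0,0,0,0,-1]'|grep -v rot
python3 -m pendant '[0,4,0,0,0,0,-1,0,4,0,0,0,0,-1]'|grep -v rot
```

```text
t: 31.55
eef_pos: [0.534, -0.1225, 0.2406]
force: [-18.9, 3.2, 61.9]
grip_width: 0.0006
t: 31.75
eef_pos: [0.5352, -0.1216, 0.2409]
force: [-11.4, 2.0, 25.1]
grip_width: 0.0009
t: 31.95
eef_pos: [0.5362, -0.1207, 0.2408]
force: [-13.4, 2.0, 35.3]
grip_width: 0.0004
```

```bash
python3 -m pendant '[0,-35,0,0,0,0,-1,0,-40,0,0,0,0,-1,0,-40,-10,0,0,0,-1]'|grep -v rot
python3 -m pendant '[0,0,-30,0,0,0,-1,0,0,-30,0,0,0,-1,0,0,0,0,0,0,-1]'|grep -v rot
python3 - <<'E'
from h import *
import pickle
t,s=cam("top"),cam("side");pickle.dump((t,s),open("c4.pkl","wb"))
a=cv2.resize(t["image"][155:215,340:440,::-1],None,fx=4,fy=4,interpolation=2)
b=cv2.resize(s["image"][290:384,270:370,::-1],None,fx=4,fy=4,interpolation=2)
c=cv2.resize(s["image"][130:310,210:340,::-1],None,fx=2,fy=2,interpolation=2)
H=np.zeros((600,800,3),np.uint8);H[:240,:400]=a;H[:376,400:]=b;H[240:600,:260]=c;cv2.imwrite("pics/m3.png",H)
plan((.45,-.25,.2,0))
E
```

```text
t: 32.25
eef_pos: [0.5273, -0.1168, 0.3545]
force: [0.6, -0.6, 0.3]
grip_width: 0.0006
t: 32.55
eef_pos: [0.4697, -0.107, 0.361]
force: [0.6, 0.1, 0.5]
grip_width: 0.0008
t 32.65 tip [ 0.4704 -0.1121  0.179 ] head -8.4 grip 0.0001 F [ 0.8104 -1.0305  0.1872]
(0.45, -0.25, 0.2) 4 rows:
   [36.0, -4.0, -0.0, 0.0, -0.04, 0.01]
   [36.0, -5.0, -1.0, 0.0, -0.04, 0.01]
   [36.0, -5.0, -3.0, 0.0, -0.04, 0.01]
   [36.0, -5.0, -4.0, 0.0, -0.04, 0.01]
```

View pics/m3.png

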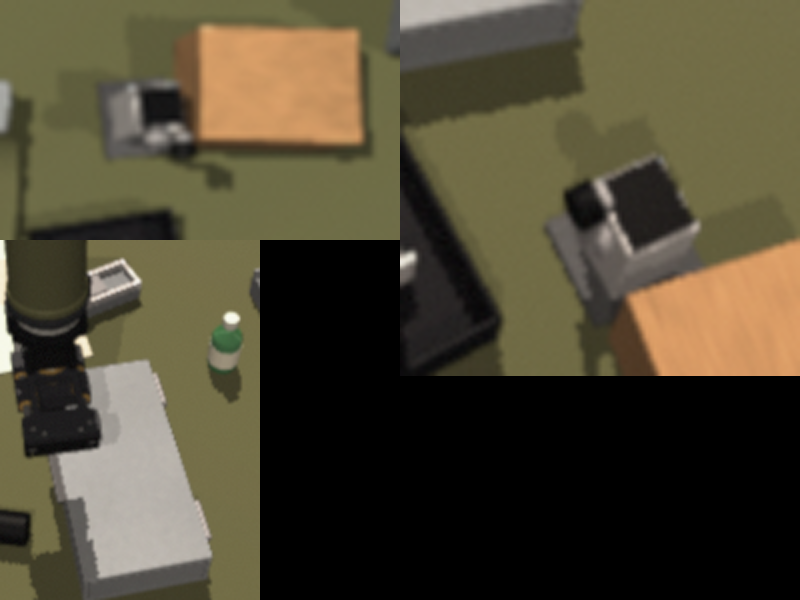

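```bash
python3 - <<'E'
from h import *
import pickle
t,s=pickle.load(open("c4.pkl","rb"))
def tri(a,b):
    P=[]
    for d in(t,s):
        R=np.array(d["orientation"]).T;P.append(np.array(d["K"])@np.c_[R,-R@np.array(d["eye"])])
    X=cv2.triangulatePoints(P[0],P[1],np.array(a,float),np.array(b,float)).ravel();return X[:3]/X[3]
T=lambda u,v:(340+u/4-.4,155+v/4-.4);S=lambda u,v:(270+(u-400)/4-.4,290+v/4-.4)
print("roller",tri(T(184,147),S(585,205)))
print("roller z.12",ray(t,*T(184,147),.12),ray(s,*S(585,205),.12))
print("wood",tri(T(197,143),S(627,293)))
print("block top",[tri(T(*a),S(*b)) for a,b in(((142,94),(655,158)),((185,120),(636,249)))])
E
```

```text
roller [ 0.553  -0.3926  0.1193]
roller z.12 [ 0.5552 -0.393   0.12  ] [ 0.5507 -0.3926  0.12  ]
wood [ 0.567  -0.4243  0.0637]
block top [array([ 0.6054, -0.3708,  0.0837]), array([ 0.5811, -0.4091,  0.0759])]
```

```bash
python3 -m pendant '[36,0,5,0,-0.1,0.02,-1,36,0,8,0,-0.1,0,-1,36,0,15,0,-0.08,0,-1,36,0,15,0,0,0,-1,36,0,15,0,0,0,-1]'|grep -v rot
python3 -c "
from h import *
plan((.544,-.325,.16,8),(.544,-.325,.105,8))"
```

```text
t: 33.15
eef_pos: [0.5416, -0.2851, 0.3592]
force: [0.8, 1.0, 0.8]
grip_width: 0.0002
t 33.15 tip [ 0.541  -0.2853  0.1772] head 8.8 grip 0.0002 F [0.8398 1.0215 0.8421]
(0.544, -0.325, 0.16) 2 rows:
   [20.0, 9.0, -2.0, 0.0, 0.01, 0.0]
   [20.0, 9.0, -2.0, 0.0, 0.01, 0.0]
(0.544, -0.325, 0.105) 2 rows:
   [0.0, 27.0, 0.0, 0.0, 0.0, 0.0]
   [0.0, 27.0, 0.0, 0.0, 0.0, 0.0]
```

```bash
python3 -m pendant '[16,18,-2,0,0,0,-1,12,28,-1,0,0,0,-1,0,24,0,0,0,0,-1,0,0,0,0,0,0,-1]'|grep -v rot
python3 -m pendant '[8,0,0,0,0,0,-1,8,0,0,0,0,0,-1]'|grep -v rot
python3 -m pendant '[8,0,0,0,0,0,-1]'|grep -v rot
python3 -c "
from h import *
plan((.55,-.34,.105,8))"
```

```text
t: 33.55
eef_pos: [0.5481, -0.3242, 0.279]
force: [-0.7, 0.9, 0.0]
grip_width: 0.0006
t: 33.75
eef_pos: [0.5521, -0.34, 0.2781]
force: [-0.1, 0.6, 0.1]
grip_width: 0.0001
t: 33.85
eef_pos: [0.554, -0.3486, 0.2791]
force: [0.6, -0.1, -0.1]
grip_width: 0.0001
t 33.85 tip [ 0.5539 -0.3473  0.0971] head 8.4 grip 0.0001 F [ 0.5635 -0.143  -0.1182]
(0.55, -0.34, 0.105) 1 rows:
   [-9.0, -8.0, -3.0, -0.0, 0.01, -0.01]
```

```bash
python3 -m pendant '[8,0,-5,0,0,0,-1,8,0,-1,0,0,0,-1]'|grep -v rot
python3 -m pendant '[8,0,-1,0,0,0,-1,8,0,-1,0,0,0,-1]'|grep -v rot
python3 -m pendant '[8,0,-1,0,0,0,-1,6,0,-1,0,0,0,-1]'|grep -v rot
```

```text
t: 34.05
eef_pos: [0.551, -0.3672, 0.2811]
force: [0.4, -0.2, 0.1]
grip_width: 0.0005
t: 34.25
eef_pos: [0.5515, -0.3848, 0.2825]
force: [0.1, 1.1, 0.3]
grip_width: 0.0002
t: 34.45
eef_pos: [0.5517, -0.3992, 0.2822]
force: [0.7, 4.2, -0.7]
grip_width: 0.0008
```

```bash
python3 -m pendant '[8,0,-1,0,0,0,-1,8,0,-1,0,0,0,-1]'|grep -v rot
python3 -m pendant '[7,0,-1,0,0,0,-1,0,0,0,0,0,0,-1,0,0,0,0,0,0,-1]'|grep -v rot
python3 - <<'E'
from h import *
s,t=cam("side"),cam("top")
b=cv2.resize(s["image"][270:384,260:390,::-1],None,fx=3.5,fy=3.5,interpolation=2)
a=cv2.resize(t["image"][155:230,340:420,::-1],None,fx=4,fy=4,interpolation=2)
H=np.zeros((400,800,3),np.uint8);H[:b.shape[0],:b.shape[1]]=b;H[:300,460:780]=a;cv2.imwrite("pics/m4.png",H)
plan((.55,-.32,.105,8))
E
```

```text
t: 34.65
eef_pos: [0.5526, -0.4136, 0.2813]
force: [0.1, 5.5, 0.5]
grip_width: 0.0006
t: 34.95
eef_pos: [0.5531, -0.4201, 0.2802]
force: [-0.9, 4.5, 1.8]
grip_width: 0.0005
t 35.05 tip [ 0.5531 -0.4168  0.0982] head 8.6 grip 0.0006 F [-0.8043  3.7045  0.4177]
(0.55, -0.32, 0.105) 3 rows:
   [-33.0, -2.0, 4.0, -0.0, 0.0, -0.01]
   [-33.0, -2.0, 4.0, -0.0, 0.0, -0.01]
   [-33.0, -2.0, 4.0, -0.0, 0.0, -0.01]
```

View pics/m4.png

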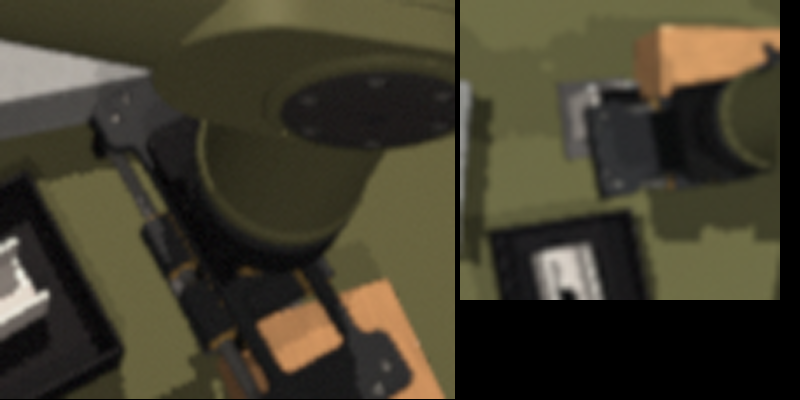

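```bash
python3 -m pendant '[2,4,0,0,0,0,-1,5,0,0,0,0,0,-1]'|grep -v rot
python3 -m pendant '[5,0,0,0,0,0,-1,0,0,0,0,0,0,-1]'|grep -v rot
```

```text
t: 35.25
eef_pos: [0.554, -0.4258, 0.2764]
force: [-1.7, 10.8, -4.6]
grip_width: 0.0005
t: 35.45
eef_pos: [0.5548, -0.428, 0.2749]
force: [-0.9, 2.0, 5.3]
grip_width: 0.0003
```

```bash
python3 -m pendant '[-12,0,0,0,0,0,-1,-15,0,0,0,0,0,-1,-20,0,0,0,0,0,-1,-25,0,0,0,0,0,-1,-30,0,0,0,0,0,-1]'|grep -v rot
python3 -m pendant '[-10,-40,0,0,0,0,-1,0,-40,-30,0,0,0,-1,-30,-20,-40,0,0,0,-1,-40,0,-10,0,0,0,-1,-40,0,0,0,0,0,-1]'|grep -v rot
python3 -m pendant '[-40,0,0,0,0,0,-1,-40,0,0,0,0,0,-1,-40,0,0,0,0,0,-1,0,0,0,0,0,0,-1,0,0,0,0,0,0,-1]'|grep -v rot
python3 - <<'E'
from h import *
s,t=cam("side"),cam("top")
b=cv2.resize(s["image"][110:384,170:390,::-1],None,fx=1.8,fy=1.8,interpolation=2)
a=cv2.resize(t["image"][110:250,190:420,::-1],None,fx=1.73,fy=1.73,interpolation=2)
H=np.zeros((500,800,3),np.uint8);H[:b.shape[0],:b.shape[1]]=b;H[:a.shape[0],400:400+a.shape[1]]=a
c=cv2.resize(s["image"][300:370,290:370,::-1],None,fx=3.2,fy=3.2,interpolation=2);H[250:474,400:656]=c
cv2.imwrite("pics/m5.png",H)
E
```

```text
t: 35.95
eef_pos: [0.5386, -0.337, 0.2793]
force: [-0.0, 0.2, -0.7]
grip_width: 0.0001
t: 36.45
eef_pos: [0.4408, -0.237, 0.3801]
force: [0.7, 0.4, 0.1]
grip_width: 0.0003
t: 36.95
eef_pos: [0.4236, -0.115, 0.3814]
force: [0.7, -0.7, 0.2]
grip_width: 0.0005
```

View pics/m5.png

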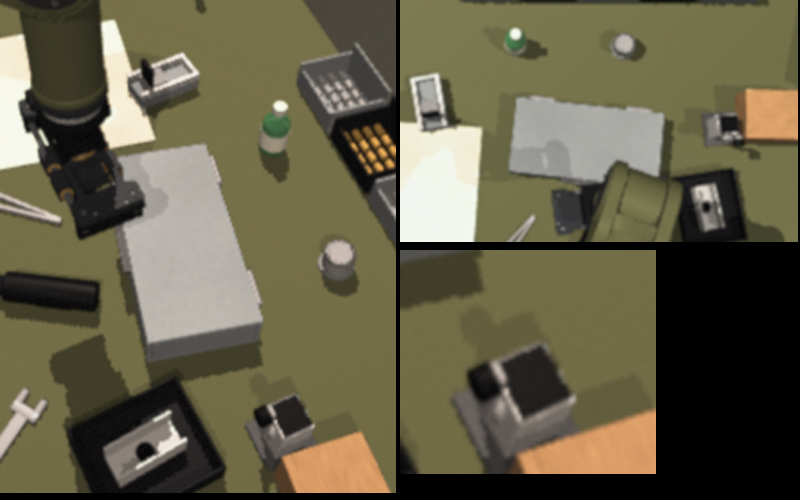

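```bash
python3 -c "
from station import *
print(job_done())"
```

```text
the job is handed in; nothing more can be done
None
```

I've handed the job in at about 37 s of the 210 s allowed; the hand-in gives no verdict.

What I did, in order:
1. **Slide:** I pushed it to its stop, where the force jumped to about 22 N, and let go. The pictures show the tab sprung back.
2. **Bracket:** I moved it from the box to the reject tray. It measures about 3 mm from the tray's centre.
3. **Units:** I laid all three units from the sheet flat in the box. They sit within 24 mm of the box's centre line in x and 97 mm in y, against limits of 50 and 125 mm.
4. **Lid:** I closed it and pressed it down onto the rim. The fingertips stopped at z = 58.6 mm, against 58.5 mm for fully closed.
5. **Switch:** With the lid shut, I pushed the roller lever sideways until it stopped, then backed away.

The last pictures show the lid flat, the lever upright, the bracket in the tray and the slide back. The flux bottle and spool look unmoved; I didn't measure the tweezers or screw box at the end. The gripper was clear above the bench.

- **Trip not seen:** The gripper hid the lever during the push. I judged the trip from about 50 mm of travel and a rise from about 4–5 N to 11 N at the stop. After that the force dropped to 2 N, so the roller may have started slipping under the fingertip.
- **Lid force:** Pressing the lid shut briefly reached about 62 N through the fingertips. That is below the 120 N wrist limit, and only the fingers were in contact, so I don't expect the 40 N body limit to apply.

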